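# Clear the carrier, rack the tamping rods all alike and shut the carrier

## Task

Clear the little white pot out of the rod carrier and stand it on the cork mat, and put the tamping rods away in the carrier, one to a place, lying down in the notches with every chamfered end towards the hinged gate; you can feel which end is chamfered by trying it in the bore of the gauge, where a square end will not go in. When all rods lie right, push the gate shut until it is past its roller catch and fully home. Leave the other things on the bench where they stand.

Things in the scene. Friction and masses are not known exactly. Their poses are not given: they have to be found in the camera images.
- rod1: bare aluminium tamping rod, 120 mm long, lying down, 110 g; may be absent. Origin at its centre, x axis along it. Middle 50 mm: square grip, 24 x 24 mm; on each side a round end, 20 mm across, 35 mm long. One end is cut square, the other chamfered to a blunt cone over its last 12 mm, 6 mm at the tip. Which end of x is chamfered is not given and differs from rod to rod.
- rod2: bare aluminium tamping rod, 120 mm long, lying down, 110 g; may be absent. Origin at its centre, x axis along it. Middle 50 mm: square grip, 24 x 24 mm; on each side a round end, 20 mm across, 35 mm long. One end is cut square, the other chamfered to a blunt cone over its last 12 mm, 6 mm at the tip. Which end of x is chamfered is not given and differs from rod to rod.
- rod3: bare aluminium tamping rod, 120 mm long, lying down, 110 g; may be absent. Origin at its centre, x axis along it. Middle 50 mm: square grip, 24 x 24 mm; on each side a round end, 20 mm across, 35 mm long. One end is cut square, the other chamfered to a blunt cone over its last 12 mm, 6 mm at the tip. Which end of x is chamfered is not given and differs from rod to rod.
- rod4: bare aluminium tamping rod, 120 mm long, lying down, 110 g; may be absent. Origin at its centre, x axis along it. Middle 50 mm: square grip, 24 x 24 mm; on each side a round end, 20 mm across, 35 mm long. One end is cut square, the other chamfered to a blunt cone over its last 12 mm, 6 mm at the tip. Which end of x is chamfered is not given and differs from rod to rod.
- gauge: bore gauge fixed to the bench: a steel plate, 16 mm thick, 60 mm wide, standing on a grey 70 x 70 x 12 mm foot, its top 82 mm above the bench. Origin under the foot's centre; its x axis points away from the robot, through the plate.
- bore (a point): centre of the bore's mouth on the gauge plate's face towards the robot, 55 mm above the bench. The through bore, 16 mm wide, runs level along this point's +x axis and is narrower than the rods: pushed in straight with a few newtons, a chamfered end enters 7 to 9 mm and wedges (rod centre about 52 mm from the mouth); a square end stops on the face (60 mm).
- carrier: fixed carrier, grey base 226 x 150 mm, origin under its centre: four rod places side by side, 52 mm apart along x. Rods lie along its y on two white combs (12 mm thick, 40 mm either side of the middle; notches 26 mm wide, floor 28 mm, top 46 mm above the bench), the square grip hanging between them with 9 mm play each way. Back wall, 61 mm high, on its +y side; gate on its -y side.
- pot: small lidded white porcelain pot, upright, 36 mm wide, 34 mm high, 90 g, origin under its centre; at the start it stands on the carrier's base (10 mm above the bench) between the combs, in the way of a rod.
- mat: square cork mat fixed to the bench, 70 x 70 x 3 mm, origin under its centre
- gate (a joint): angle of the carrier's end gate, rad: 0 shut, grows as it swings out (to -y); stays where left. Plywood panel 208 mm long, 10 mm thick, 8 to 58 mm above the bench, upright hinge at the robot's end of the carrier. Over the last 14 mm of the free end's travel it is pushed past a sprung brass roller (about 5 N there), which then holds it shut; it stops dead at 0.
- gate_hinge (a point): on the gate's hinge axis, 33 mm above the bench; its x axis points along the panel to the free end and turns with the gate, its -y axis is the panel's outer face's direction
- gate_push (a point): on the gate's outer face near its free end, 190 mm from the hinge axis, 50 mm above the bench (8 mm below the panel's top edge)
- slot1 (a point): centre of a rod lying in one of the carrier's places, 38 mm above the bench; the rod lies along this point's y axis, whose -y direction points to the gate
- slot2 (a point): centre of a rod lying in one of the carrier's places, 38 mm above the bench; the rod lies along this point's y axis, whose -y direction points to the gate
- slot3 (a point): centre of a rod lying in one of the carrier's places, 38 mm above the bench; the rod lies along this point's y axis, whose -y direction points to the gate
- slot4 (a point): centre of a rod lying in one of the carrier's places, 38 mm above the bench; the rod lies along this point's y axis, whose -y direction points to the gate
- timer_black: sand timer with black caps, 50 mm wide, 98 mm high (bystander, origin in its underside)
- timer_blue: sand timer with blue caps, 50 mm wide, 98 mm high (bystander, origin in its underside)
- dish: white porcelain dish lying upside down, 92 mm wide, 36 mm high (bystander, origin in its underside)
- spoon: steel spoon lying flat, 180 mm long, origin at mid-length (bystander, origin in its underside)
- dropper: blue squeeze bottle with an orange nozzle, 50 mm wide, 165 mm high (bystander, origin in its underside)
- mug: white mug, 76 mm wide, 85 mm high (bystander, origin in its underside)

How it is judged:
By the outcome, as a careful person would: the job done as asked, in the order asked, and still so for the second after the job is handed in, with the robot touching nothing.
Of rod1, rod2, rod3, rod4 only 3 to 4 are there at a start; the rules pass over those that are not, and their reading is None.
At some moment in a run one of rod1, rod2, rod3, rod4 may be knocked a few centimetres aside while the robot is not near it.
It also fails if it takes over 210 s, if anything falls off the work surface, if the arm or the gripper's body presses on something with over 40 N, if the wrist force passes 120 N, or if a joint passes its speed limit or range.

## Robot

A 6-joint arm with a two-finger parallel gripper is mounted at the origin on the work surface. World frame = base frame: x ahead of the robot, y to its left, z up, the work surface at z = 0. Lengths are in mm, angles in rad, forces in N, time in s.
With the tool pointing down it reaches from about 350 to 775 mm from the base axis. Payload 7.3 kg.
Tool frame: the origin (TCP) lies on the centre line of the jaws, within the pads' length; the fingertips stand 17 mm ahead of it and the grasp point (between the pads) lies 2 mm behind it; z points along the fingers, y is the line along which they close (so a half turn about z gives the same grasp; the last joint's range is limited). The gripper opens to 92 mm and grips with 3 to 60 N. Pads are 19 mm wide; open, the fingers measure 130 mm over their backs; the gripper's body (75 mm by 190 mm) begins 47 mm behind the grasp point.
Start: joints at [0.96, 0.342, 1.524, -0, 1.275, -0.146], TCP at [235.318, 469.33, 219.941] pointing down, gripper open.
Joint ranges: [-2.53, 2.53], [-0.77, 2.02], [0.04, 2.7], [-1, 4.14], [0.28, 2.66], [-3.11, 3.11]. Speed limits (rad/s): [2.57, 2.57, 3.14, 3.14, 3.14, 3.14].

## Interface

Orientations are given as [roll, pitch, yaw] about the fixed x, y, z axes, in that order (R = Rz(yaw) Ry(pitch) Rx(roll)).
In Python, from plant import bot gives the robot as it stands. The module is installed in compiled form; this text tells all that it offers.
- The arm moves only by the shell command python3 -m pendant 'ROWS'. ROWS is JSON, a list of rows, each a list of 3 entries, a list of its own where there are three numbers: the shift along the world's x, y, z as a fraction of full scale, then the turn, a rotation vector about the world's x, y, z as a fraction of full scale, then the opening, from -1 (shut) to 1 (fully open), so that 0 is half open. In form: [[[tx, ty, tz], [rx, ry, rz], claw], ...]. A call has exactly 10 rows; each row shifts and turns the commanded pose from where the row before left it; what a row does not reach is not made up. Full scale, the value 1, is 30 mm for a shift and 0.12 rad for a turn. A row lasts 1/12 s, in which the tool goes at most 41.7 mm and 7.16 degrees, less where a joint would pass 70% of its speed; a pose out of reach is approached as far as the arm can. A call with a number of a shift or a turn outside -1 to 1 is refused whole. A call with a gripper value outside its range is refused whole. The fingers move at their own pace and stop on an object; the grip force is fixed at half the most. Time passes only in rows, so rows that do not move let the fingers close, or fill a call up. It gives the time, the measured TCP pose, the force, the opening and the grip force at its end, in the units of the state.
- bot.get_obs(): the state, without advancing time (a new reading comes with each control period).
- bot.capture(name): name is "scene" or "top" or "wrist"; returns the picture (384x512x3 uint8, blue, green, red); there is no depth.
- bot.camera_params(name): a dict with "fovy" (degrees; the focal length in pixels is half the picture's height over the tangent of half this angle, whatever the lens; pixels are square), "cx", "cy" (the principal point, pixels), "camera_from_world" (4x4, takes a point from world to camera coordinates). Camera axes: x right, y down, z forward; pixel columns grow to the right and rows downward; lengths in mm; the calibration is good to about 2 mm. A picture is of the moment at which its call begins: read the wrist's pose just before it. camera_params takes no time and is no camera call; for the wrist camera it gives the pose at the moment of the call.
- bot.close_job(): hands the job in; it is judged then, once.
The state is a dict: "time": time; "joint_positions": joint angles; "dq": joint speeds; "tau": joint torques, N m; "tool_pos": TCP position; "tcp_rot": TCP orientation; "contact_force": force on the tool from outside, world axes, zero at the start; "moment": the same for the moment, N m; "grip_width": finger opening in mm; "finger_force": force on a finger pad.
Only numpy, scipy, OpenCV 4.12 (cv2) and the standard library are available. Lean on these libraries where they do the work, as an engineer would, in place of code of your own. Each camera call takes 0.05 s, during which the arm holds its last target. There are 200 camera calls.

## Working session

There is one attempt and no reset: what is moved stays moved. The work goes in short steps, Python scripts to look and compute and a shell command to move; the robot and the scene stay as the last step left them, time stands still between calls to the robot, and variables do not carry over. Pictures are saved under pics/ and viewed, at most 14 in all, crops included, and the job is handed in when it is done.

```bash
mkdir -p pics; cat > h.py <<'E'
import numpy as np, cv2
from plant import bot
def P(n):
    p=bot.camera_params(n); f=192/np.tan(np.radians(p['fovy'])/2)
    return f,p['cx'],p['cy'],np.array(p['camera_from_world'])
def w(n,u,v,z,prm=None):
    f,cx,cy,T=prm or P(n); R=T[:3,:3]; c=-R.T@T[:3,3]
    d=R.T@np.array([(u-cx)/f,(v-cy)/f,1]); return c+d*(z-c[2])/d[2]
def px(n,p,prm=None):
    f,cx,cy,T=prm or P(n); q=T[:3,:3]@np.array(p)+T[:3,3]; return q[0]/q[2]*f+cx,q[1]/q[2]*f+cy
E
python3 - <<'E'
from h import *
for n in ['scene','top']:
    im=bot.capture(n); cv2.imwrite(f'pics/{n}0.png',im)
    f,cx,cy,T=P(n); print(n,f,cx,cy,-T[:3,:3].T@T[:3,3],T[:3,:3].round(2).tolist())
    cv2.imwrite(f'pics/{n}0b.png',cv2.resize(im,(800,600),interpolation=2))
o=bot.get_obs(); print(o)
E
```

```text
scene 362.01155879181607 250.61840574595962 188.89344533979252 [1128.06465477   74.910972    791.83872133] [[-0.23, 0.97, 0.02], [0.77, 0.19, -0.6], [-0.59, -0.13, -0.8]]
top 351.58932823146273 253.57322830235836 187.35766576302245 [518.70062257 -10.39958262 992.55166258] [[0.02, -1.0, 0.03], [-1.0, -0.02, -0.05], [0.05, -0.03, -1.0]]
{'time': 0.1, 'joint_positions': array([ 9.60006501e-01,  3.42669109e-01,  1.52489126e+00,  1.90931928e-05,
        1.27541265e+00, -1.46016657e-01]), 'dq': array([ 0.0002265 , -0.00066557, -0.00252352, -0.00026932,  0.00031328,
       -0.00025603]), 'tau': array([ 1.34099646e-03, -4.32004201e+01, -2.44696158e+01,  7.18691759e-02,
        5.26249164e-02, -2.49855373e-05]), 'tool_pos': array([235.08844339, 469.01901541, 219.31668584]), 'tcp_rot': array([-3.14022963e+00, -2.18905277e-04,  2.67681377e+00]), 'contact_force': array([-0.09382344, -0.22742644, -0.37424683]), 'moment': array([ 0.00515101, -0.0629468 ,  0.06909402]), 'finger_force': 0.0, 'grip_width': 91.8743767425427}
```

View pics/top0b.png

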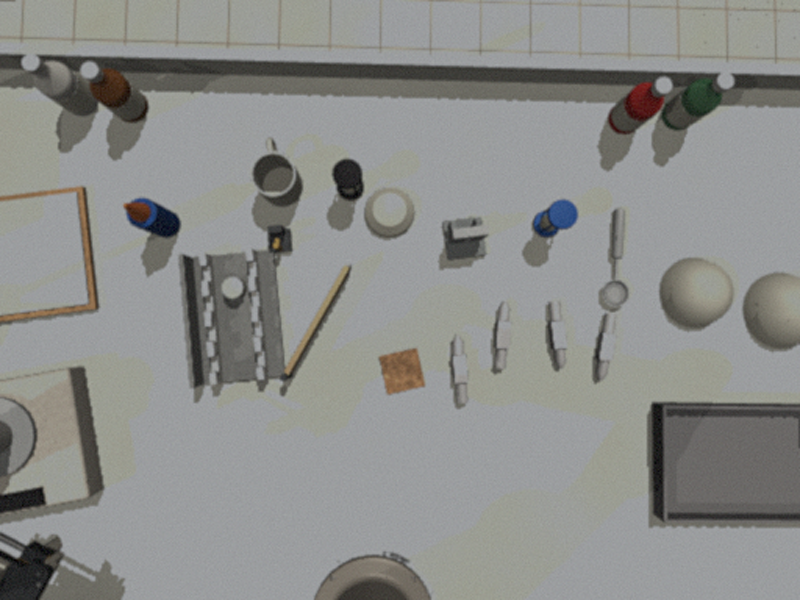

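View pics/scene0b.png

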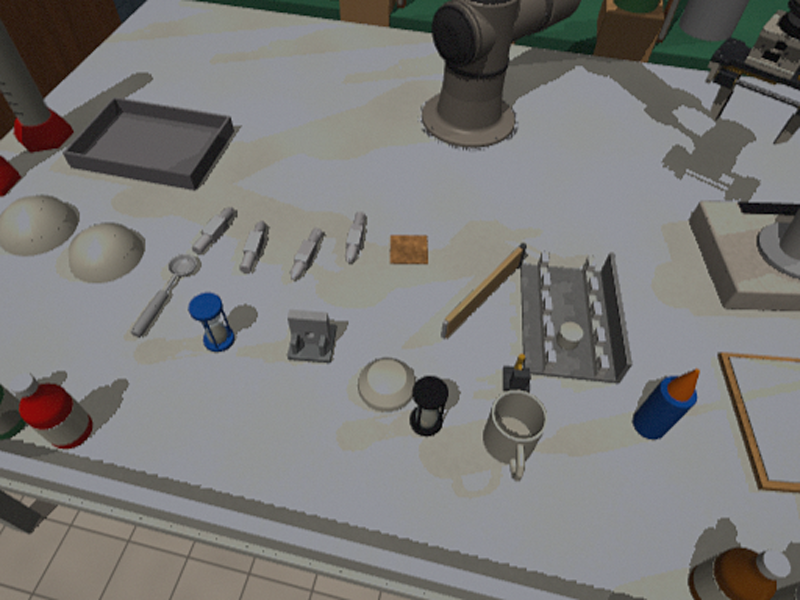

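The top view (800x600 scaling) shows four rods at about (460,368), (503,335), (557,333) and (606,345). The mat is at (402,370), the gauge at (465,237), the carrier at (235,318) with the pot at (233,288). The open gate runs from its hinge at (287,375) to (348,268).

```bash
python3 - <<'E'
from h import *
im=cv2.imread('pics/top0.png')
prm=P('top')
def q(u,v,z): return w('top',u*.64,v*.64,z,prm).round(0)[:2].tolist()
for n,u,v,z in [('mat',402,370,3),('pot',233,288,44),('g_hinge',287,375,58),('g_free',348,268,58),('gauge',465,237,50),('gaugetopL',450,234,82),('gaugetopR',487,230,82),('dish',390,212,36),('timblk',348,190,0),('timblue',550,220,50),('mug',274,180,50),('roller',276,240,30),('carrTL',190,255,61),('carBL',193,387,10),('carBR',281,379,10),('carTR',270,250,10),('wallT',183,256,61),('wallB',197,385,61),('comb1top',207,256,46),('comb1bot',212,384,46),('comb2t',252,252,46),('comb2b',261,380,46),('drop',165,225,0),('spoonhead',614,295,0)]: print(n,q(u,v,z))
x0,y0,x1,y1=275,180,410,270
c=im[y0:y1,x0:x1]; cv2.imwrite('pics/rods.png',cv2.resize(c,None,fx=5.8,fy=5.8,interpolation=cv2.INTER_CUBIC))
# rods: brighter or darker than bg? 
hsv=cv2.cvtColor(c,cv2.COLOR_BGR2HSV)
bg=cv2.medianBlur(c,41); d=c.astype(int).max(2)-bg.astype(int).max(2)
print(np.percentile(d,[1,5,50,95,99]))
c2=im[150:260,110:235]; cv2.imwrite('pics/carr.png',cv2.resize(c2,None,fx=5.4,fy=5.4,interpolation=cv2.INTER_CUBIC))
E
```

```text
mat [431.0, -48.0]
pot [571.0, 246.0]
g_hinge [425.0, 147.0]
g_free [608.0, 49.0]
gauge [666.0, -152.0]
gaugetopL [666.0, -122.0]
gaugetopR [674.0, -184.0]
dish [710.0, -22.0]
timblk [756.0, 55.0]
timblue [699.0, -301.0]
mug [758.0, 180.0]
roller [657.0, 177.0]
carrTL [624.0, 315.0]
carBL [397.0, 319.0]
carBR [413.0, 166.0]
carTR [642.0, 191.0]
wallT [622.0, 327.0]
wallB [407.0, 296.0]
comb1top [625.0, 291.0]
comb1bot [407.0, 275.0]
comb2t [633.0, 215.0]
comb2b [415.0, 193.0]
drop [685.0, 383.0]
spoonhead [573.0, -434.0]
[-84. -47.   0.   5.   7.]
```

View pics/rods.png

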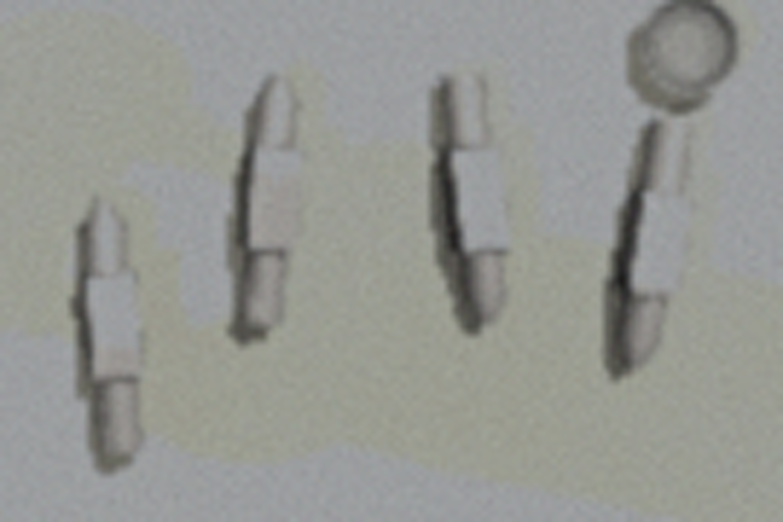

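View pics/carr.png

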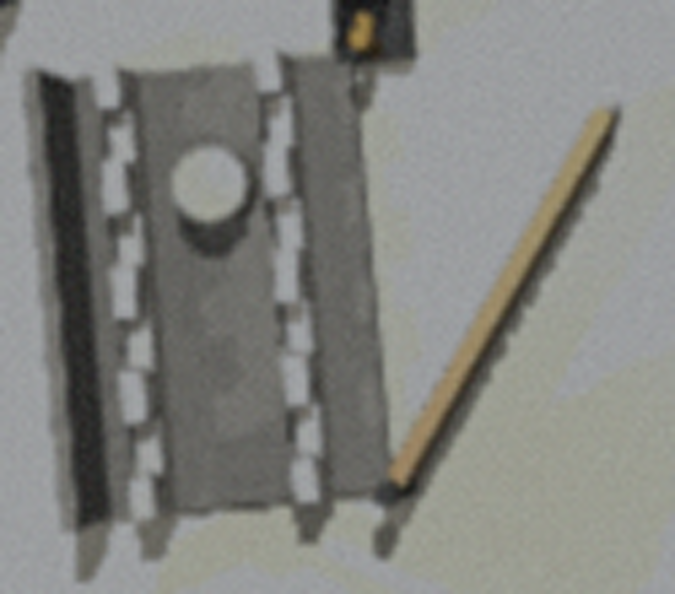

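The rod crop shows tapers: rods A and B (left) taper at the top end (+x), rods C and D (right) at the bottom end (-x). The carrier crop shows the pot between the combs at the second place from the far end. I'll go above the pot and look closer.

```bash
python3 -m pendant '[[[0.56,-0.37,0],[0,0,-0.42],1],[[0.56,-0.37,0],[0,0,-0.42],1],[[0.56,-0.37,0],[0,0,-0.42],1],[[0.56,-0.37,0],[0,0,-0.42],1],[[0.56,-0.37,0],[0,0,-0.42],1],[[0.56,-0.37,0],[0,0,-0.42],1],[[0.56,-0.37,0],[0,0,-0.42],1],[[0.56,-0.37,0],[0,0,-0.42],1],[[0.56,-0.37,0],[0,0,-0.42],1],[[0.56,-0.37,0],[0,0,-0.42],1]]'
python3 -m pendant '[[[0.56,-0.37,0],[0,0,-0.42],1],[[0.56,-0.37,0],[0,0,-0.42],1],[[0.56,-0.37,0],[0,0,-0.42],1],[[0.56,-0.37,0],[0,0,-0.42],1],[[0.56,-0.37,0],[0,0,-0.42],1],[[0.56,-0.37,0],[0,0,-0.42],1],[[0.56,-0.37,0],[0,0,-0.42],1],[[0.56,-0.37,0],[0,0,-0.42],1],[[0,0,0],[0,0,-0.42],1],[[0,0,0],[0,0,-0.42],1]]'
cat > snap.py <<'E'
import sys,pickle
from h import *
n=sys.argv[1]; prm=P('wrist'); im=bot.capture('wrist'); cv2.imwrite(f'pics/{n}.png',im); pickle.dump(prm,open(f'pics/{n}.pkl','wb'))
cv2.imwrite(f'pics/{n}b.png',cv2.resize(im,(800,600),interpolation=2)); o=bot.get_obs()
print(o['time'],o['tool_pos'].round(1),o['tcp_rot'].round(3),-prm[3][:3,:3].T@prm[3][:3,3])
E
python3 snap.py w1
```

```text
time: 0.93
tool_pos: [403.9, 357.5, 219.5]
tcp_rot: [-3.141, -0.0, 2.17]
contact_force: [0.0, 0.4, -1.0]
grip_width: 91.5
finger_force: 0.0
time: 1.77
tool_pos: [538.4, 268.5, 219.0]
tcp_rot: [-3.14, 0.0, 1.664]
contact_force: [-0.8, 0.2, -0.2]
grip_width: 91.9
finger_force: 0.0
1.8167 [538.  268.9 219.1] [-3.14   0.     1.662] [530.58019421 351.71140382 382.26402711]
```

View pics/w1b.png

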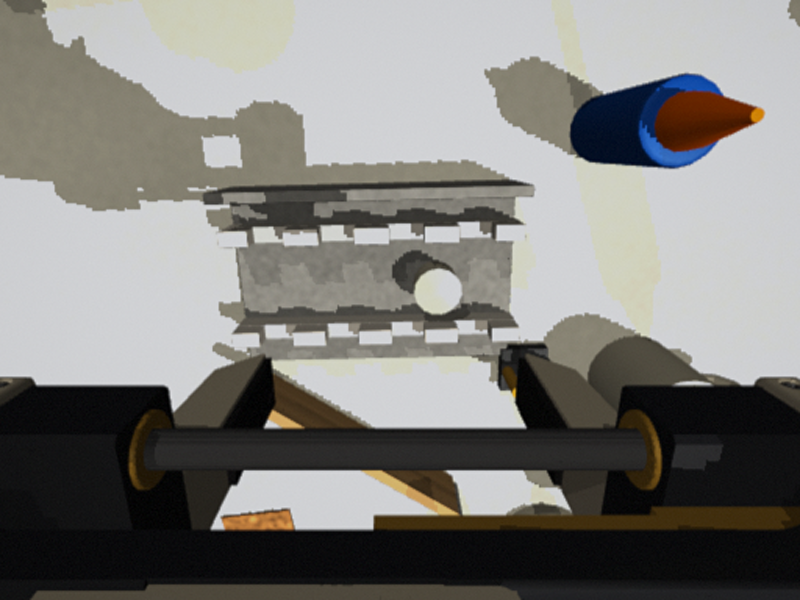

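The wrist view shows the back wall, both combs (teeth near rows 235 and 335 of 600), the pot top at (438,290), and part of the gate lower left. I'll get the carrier pose from the comb profile.

```bash
python3 - <<'E'
from h import *; import pickle
im=cv2.imread('pics/w1.png'); prm=pickle.load(open('pics/w1.pkl','rb'))
g=im.min(2)
for r0,r1,c0,c1 in [(136,162,135,345),(200,226,140,345)]:
    m=(g[r0:r1,c0:c1]>195)
    top=np.where(m.any(0),m.argmax(0)+r0,0); bot_=np.where(m.any(0),r1-1-m[::-1].argmax(0),0)
    print([(int(c+c0),int(t),int(b)) for c,(t,b) in enumerate(zip(top,bot_)) if c%2==0])
m=(g>200).astype(np.uint8)
m[:165]=0;m[202:]=0;m[:,:258]=0;m[:,300:]=0
ys,xs=np.nonzero(m); (c,rad)=cv2.minEnclosingCircle(np.c_[xs,ys].astype(np.float32)); print(c,rad,w('',c[0],c[1],44,prm))
for u,v in [(205,186),(205,193),(532,186),(532,183)]: print(w('',u*.64,v*.64,61,prm))
E
```

```text
[(135, 146, 161), (137, 146, 161), (139, 146, 161), (141, 149, 161), (143, 149, 161), (145, 149, 161), (147, 149, 161), (149, 149, 161), (151, 149, 157), (153, 149, 157), (155, 149, 157), (157, 150, 157), (159, 0, 0), (161, 0, 0), (163, 146, 154), (165, 146, 154), (167, 146, 154), (169, 146, 154), (171, 146, 154), (173, 146, 154), (175, 148, 154), (177, 152, 154), (179, 154, 154), (181, 149, 154), (183, 149, 156), (185, 150, 156), (187, 150, 156), (189, 150, 156), (191, 150, 156), (193, 149, 156), (195, 149, 156), (197, 149, 156), (199, 149, 156), (201, 149, 156), (203, 0, 0), (205, 0, 0), (207, 145, 153), (209, 145, 153), (211, 145, 153), (213, 145, 153), (215, 145, 153), (217, 145, 153), (219, 145, 153), (221, 151, 152), (223, 0, 0), (225, 0, 0), (227, 147, 155), (229, 147, 155), (231, 147, 155), (233, 147, 155), (235, 147, 155), (237, 147, 155), (239, 147, 155), (241, 147, 155), (243, 147, 155), (245, 147, 155), (247, 147, 155), (249, 144, 145), (251, 144, 152), (253, 144, 152), (255, 144, 152), (257, 144, 152), (259, 144, 152), (261, 144, 152), (263, 150, 152), (265, 150, 152), (
[... 1897 characters left out ...]
0, 211, 218), (292, 206, 218), (294, 206, 212), (296, 206, 212), (298, 206, 213), (300, 206, 212), (302, 205, 212), (304, 211, 212), (306, 212, 212), (308, 212, 212), (310, 211, 212), (312, 0, 0), (314, 0, 0), (316, 211, 217), (318, 211, 217), (320, 211, 217), (322, 211, 217), (324, 210, 217), (326, 210, 217), (328, 200, 217), (330, 200, 217), (332, 200, 217), (334, 200, 218), (336, 200, 216), (338, 200, 217), (340, 200, 217), (342, 200, 217), (344, 200, 217)]
(282.0, 185.0) 13.038504600524902 [574.14971814 253.19973952  44.        ]
[405.08569009 315.09904261  61.        ]
[404.9431523  310.44864625  61.        ]
[624.0948257 335.7639208  61.       ]
[623.733585   337.70067644  61.        ]
```

```bash
python3 - <<'E'
from h import *; import pickle
prm=pickle.load(open('pics/w1.pkl','rb'))
lo=[w('',u,v,46,prm)[:2] for u,v in [(197.4,217),(239.5,216.3),(282.4,215.3)]]
up=[w('',u,v,46,prm)[:2] for u,v in [(192.5,153.3),(237,151.5),(283.2,150.5)]]
lo=np.array(lo);up=np.array(up);print(lo.round(1),up.round(1))
dx=(lo[2]-lo[0]+up[2]-up[0])/2; yaw=np.arctan2(dx[1],dx[0]); c=(lo.mean(0)+up.mean(0))/2
dy=up.mean(0)-lo.mean(0)
print('len',np.linalg.norm(dx),np.linalg.norm(dy),'yaw',yaw,np.arctan2(-dy[0],dy[1]),'c',c)
X=np.array([np.cos(yaw),np.sin(yaw)])
for k in (-78,-26,26,78): print(c+k*X)
# rods from the top picture: grips are bright; use crop coords
t=P('top')
A=[((108,325),(102,205),(115,465)),((274,200),(278,78),(257,332)),((482,198),(464,75),(478,328)),((660,243),(675,122),(632,372))]
for g,e1,e2 in A:
    f=lambda p,z:w('',275+p[0]/5.8-.5,180+p[1]/5.8-.5,z,t)[:2]
    # corner boxes of grip top faces z=24
    print('grip',f(g,24).round(1),'ends',f(e1,12).round(1),f(e2,12).round(1))
E
```

```text
[[476.2 203.5]
 [527.3 209.3]
 [579.2 215.6]] [[467.7 281.6]
 [518.  288.4]
 [570.2 294.5]]
len 103.49438826542537 79.22295471583742 yaw 0.12103160103643973 0.11263929377984928 c [523.07865395 248.83112371]
[445.64925418 239.41369029]
[497.26885403 245.69197924]
[548.88845387 251.97026818]
[600.50805371 258.24855712]
grip [ 438. -146.] ends [ 494.3 -144.1] [ 370.5 -151.7]
grip [ 498.3 -224.7] ends [ 556.9 -228.9] [ 434.6 -219.5]
grip [ 500.8 -324.5] ends [ 559.9 -319.6] [ 438.  -326.6]
grip [ 480.7 -410.4] ends [ 538.9 -422.9] [ 418.  -401.5]
```

```bash
python3 -m pendant '[[[0.58,-0.27,0],[0,0,0.1],1],[[0.58,-0.27,-0.2],[0,0,0.1],1],[[0,0,-0.75],[0,0,0],1],[[0,0,-0.75],[0,0,0],1],[[0,0,-0.75],[0,0,0],1],[[0,0,-0.75],[0,0,0],1],[[0,0,-0.75],[0,0,0],1],[[0,0,-0.75],[0,0,0],1],[[0,0,-0.75],[0,0,0],1],[[0,0,-0.75],[0,0,0],1]]'
python3 -m pendant '[[[0,0,0],[0,0,0],1],[[0,0,0],[0,0,0],0.4],[[0,0,0],[0,0,0],-0.1],[[0,0,0],[0,0,0],-0.3],[[0,0,0],[0,0,0],-0.5],[[0,0,0],[0,0,0],-0.5],[[0,0,0],[0,0,0],-0.5],[[0,0,0],[0,0,0],-0.5],[[0,0,0],[0,0,0],-0.5],[[0,0,0],[0,0,0],-0.5]]'
```

```text
time: 2.65
tool_pos: [572.1, 253.4, 32.6]
tcp_rot: [-3.141, 0.0, 1.694]
contact_force: [-0.2, 0.5, 0.5]
grip_width: 91.6
finger_force: 0.0
time: 3.48
tool_pos: [572.5, 253.3, 34.0]
tcp_rot: [3.141, -0.0, 1.693]
contact_force: [0.4, 0.4, -0.5]
grip_width: 36.3
finger_force: 0.0
```

```bash
python3 -m pendant '[[[0,0,0],[0,0,0],-1],[[0,0,0],[0,0,0],-1],[[0,0,0.4],[0,0,0],-1],[[0,0,0.8],[0,0,0],-1],[[0,0,0.8],[0,0,0],-1],[[0,0,0.8],[0,0,0],-1],[[0,0,0.8],[0,0,0],-1],[[0,0,0.4],[0,0,0],-1],[[-0.4,-0.84,0],[0,0,0],-1],[[-0.4,-0.84,0],[0,0,0],-1]]'
python3 -m pendant '[[[-0.4,-0.84,0],[0,0,0],-1],[[-0.4,-0.84,0],[0,0,0],-1],[[-0.4,-0.84,0],[0,0,0],-1],[[-0.4,-0.84,0],[0,0,0],-1],[[-0.4,-0.84,0],[0,0,0],-1],[[-0.4,-0.84,0],[0,0,0],-1],[[-0.4,-0.84,0],[0,0,0],-1],[[-0.4,-0.84,0],[0,0,0],-1],[[-0.4,-0.84,0],[0,0,0],-1],[[-0.3,-0.76,0],[0,0,0],-1]]'
python3 snap.py w2
```

```text
time: 4.32
tool_pos: [548.8, 203.4, 155.6]
tcp_rot: [3.138, -0.0, 1.695]
contact_force: [0.2, -0.7, -1.2]
grip_width: 34.2
finger_force: 30.0
time: 5.15
tool_pos: [430.4, -47.8, 154.7]
tcp_rot: [3.141, 0.0, 1.693]
contact_force: [0.3, -0.3, -0.3]
grip_width: 33.6
finger_force: 30.0
5.2 [429.5 -50.7 154.6] [-3.141e+00  2.000e-03  1.692e+00] [419.98379285  35.13402515 317.96743112]
```

View pics/w2b.png

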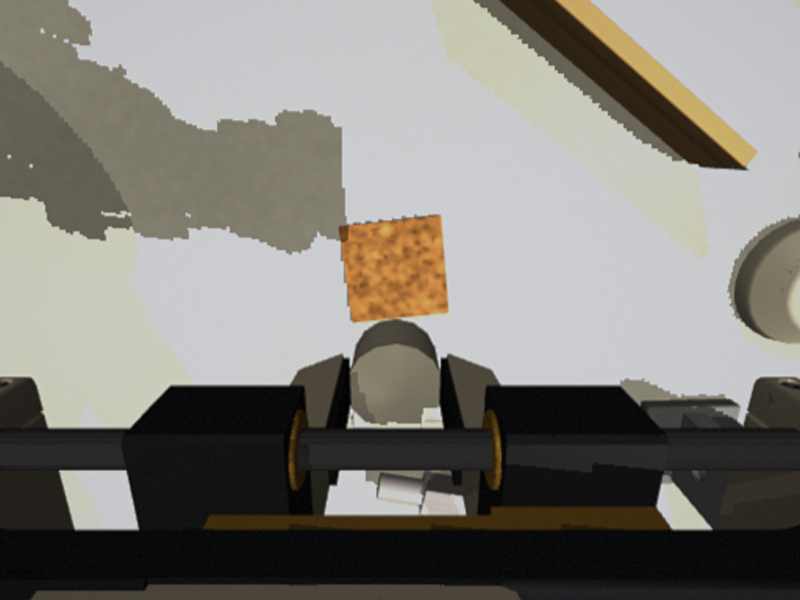

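The mat shows with its corners at (341,226), (440,215), (448,312) and (352,321); the held pot is below it at (395,370), and the gate's free end is at about (757,152).

```bash
python3 - <<'E'
from h import *; import pickle
prm=pickle.load(open('pics/w2.pkl','rb'))
print(np.mean([w('',u*.64,v*.64,3,prm) for u,v in [(341,226),(440,215),(448,312),(352,321)]],0))
print([w('',u*.64,v*.64,58,prm).round(1) for u,v in [(757,152),(570,0)]],w('',748*.64,168*.64,8,prm))
print(px('',(430.4,-48,124),prm), px('',(430.4,-48,166),prm))
E
```

```text
[430.16032173 -45.5092749    3.        ]
[array([611.5,  56.4,  58. ]), array([496.1, 113.2,  58. ])] [646.15221593  50.34383607   8.        ]
(np.float64(252.97625444643188), np.float64(219.2256972981922)) (np.float64(253.0344122250467), np.float64(248.50332450942773))
```

```bash
python3 -m pendant '[[[0,0.1,-0.5],[0,0,0],-1],[[0,0.04,-0.7],[0,0,0],-1],[[0,0,-0.7],[0,0,0],-1],[[0,0,-0.7],[0,0,0],-1],[[0,0,-0.7],[0,0,0],-1],[[0,0,-0.4],[0,0,0],-1],[[0,0,-0.3],[0,0,0],-1],[[0,0,-0.2],[0,0,0],-1],[[0,0,0],[0,0,0],-1],[[0,0,0],[0,0,0],-1]]'
python3 -m pendant '[[[0,0,-0.04],[0,0,0],-1],[[0,0,0],[0,0,0],-0.2],[[0,0,0],[0,0,0],0],[[0,0,0],[0,0,0],0.5],[[0,0,0],[0,0,0],0.5],[[0,0,0.5],[0,0,0],0.5],[[0,0,0.8],[0,0,0],0.5],[[0,0,0.8],[0,0,0],0.5],[[0,0,0.8],[0,0,0],0.5],[[0,0,0.8],[0,0,0],0.5]]'
```

```text
time: 6.03
tool_pos: [431.9, -42.5, 28.4]
tcp_rot: [3.141, 0.0, 1.693]
contact_force: [0.4, -0.6, -0.8]
grip_width: 33.9
finger_force: 30.0
time: 6.87
tool_pos: [431.3, -42.4, 139.0]
tcp_rot: [3.142, -0.0, 1.693]
contact_force: [0.3, -0.5, 0.2]
grip_width: 68.7
finger_force: 0.0
```

```bash
python3 -m pendant '[[[0,0,0.4],[0,0,0],0],[[0.15,-0.8,0.27],[0,0,0],0],[[0.15,-0.8,0.27],[0,0,0],0],[[0.15,-0.8,0.27],[0,0,0],0],[[0.15,-0.8,0.27],[0,0,0],0],[[0.15,-0.8,0.27],[0,0,0],0],[[0.15,-0.8,0.27],[0,0,0],0],[[0.15,-0.8,0.27],[0,0,0],0],[[0.15,-0.8,0.27],[0,0,0],0],[[0.15,-0.8,0.27],[0,0,0],0]]'
python3 -m pendant '[[[0.15,-0.8,0.27],[0,0,0],0],[[0.15,-0.8,0.27],[0,0,0],0],[[0.15,-0.8,0.27],[0,0,0],0],[[0.15,-0.8,0.27],[0,0,0],0],[[0.15,-0.8,0.27],[0,0,0],0],[[0,0,0],[0,0,0],0],[[0,0,0],[0,0,0],0],[[0,0,0],[0,0,0],0],[[0,0,0],[0,0,0],0],[[0,0,0],[0,0,0],0]]'
python3 snap.py w3
```

```text
time: 7.7
tool_pos: [471.9, -259.6, 223.1]
tcp_rot: [3.141, -0.0, 1.693]
contact_force: [0.7, -0.1, 0.6]
grip_width: 45.7
finger_force: 0.0
time: 8.53
tool_pos: [494.5, -377.3, 263.1]
tcp_rot: [-3.141, -0.001, 1.694]
contact_force: [0.3, -0.2, -0.2]
grip_width: 45.3
finger_force: 0.0
8.5833 [ 494.5 -377.4  263.2] [-3.141 -0.     1.694] [ 484.06051287 -294.52717054  426.38945439]
```

View pics/w3b.png

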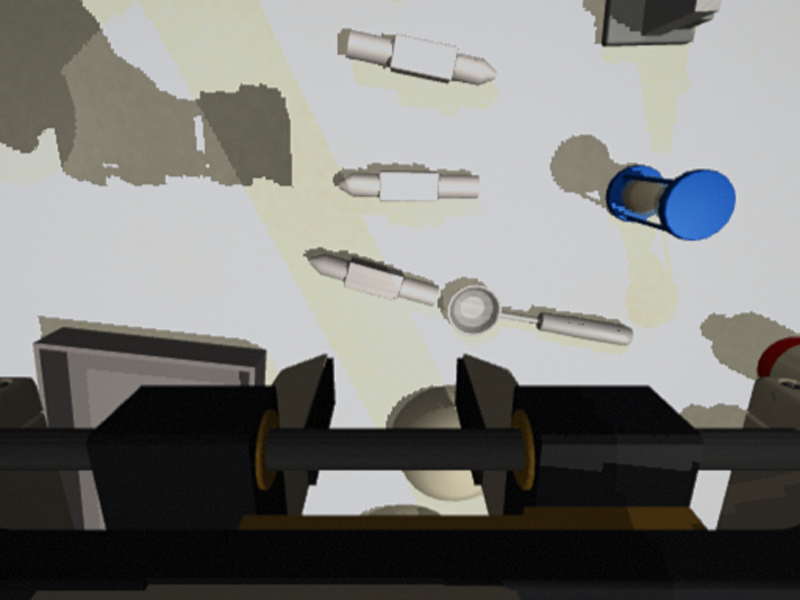

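The view is clear. B's grip is centred at (424,58) with its taper on the right (+x). C's grip is at (409,186) with its taper on the left (-x). D's grip is at (374,279), also tapered on the left, with its square end close to the spoon bowl at (472,308).

```bash
python3 - <<'E'
from h import *; import pickle
prm=pickle.load(open('pics/w3.pkl','rb'))
im=cv2.imread('pics/w3.png'); g=im.min(2)
f=lambda u,v,z:w('',u*.64,v*.64,z,prm)[:2]
for n,gr,tip,sq in [('B',(424.5,57.8),(493,73),(343,42)),('C',(409,186),(338,183),(478,187)),('D',(374,279),(309,257),(437,293))]:
    c=f(*gr,24); t=f(*tip,12); s=f(*sq,12); d=t-s; th=np.arctan2(d[1],d[0])
    print(n,c.round(1),'mid',((t+s)/2).round(1),'len',np.hypot(*d).round(1),'th_ch',th.round(3),'c_pick',((th+np.pi/2+np.pi)%(2*np.pi)-np.pi).round(3))
E
```

```text
B [ 498.4 -225.4] mid [ 494.2 -223.8] len 122.6 th_ch -0.061 c_pick 1.51
C [ 499.3 -323.3] mid [ 498.9 -323.4] len 121.4 th_ch -3.046 c_pick -1.475
D [ 479.  -407.7] mid [ 478.2 -407.5] len 122.2 th_ch 2.981 c_pick -1.731
```

```bash
python3 -m pendant '[[[-0.05,-0.1,-0.6],[0,0,-0.91],0],[[-0.05,-0.1,-0.6],[0,0,-0.91],0],[[-0.05,-0.1,-0.6],[0,0,-0.91],0],[[-0.05,-0.1,-0.6],[0,0,-0.91],0],[[-0.05,-0.1,-0.6],[0,0,-0.91],0],[[-0.05,-0.1,-0.6],[0,0,-0.91],0],[[-0.05,-0.1,-0.6],[0,0,-0.91],0],[[-0.05,-0.1,-0.6],[0,0,-0.91],0],[[-0.05,-0.1,-0.6],[0,0,-0.91],0],[[-0.05,-0.1,-0.6],[0,0,-0.91],0]]'
python3 -m pendant '[[[0,0,0],[0,0,-0.91],0],[[0,0,0],[0,0,-0.91],0],[[0,0,0],[0,0,-0.91],0],[[0,0,0],[0,0,-0.91],0],[[0,0,0],[0,0,-0.91],0],[[0,0,0],[0,0,-0.91],0],[[0,0,0],[0,0,-0.91],0],[[0,0,0],[0,0,0],0],[[0,0,0],[0,0,0],0],[[0,0,0],[0,0,0],0]]'
python3 snap.py w4
```

```text
time: 9.42
tool_pos: [479.6, -408.0, 82.5]
tcp_rot: [3.141, -0.0, 0.596]
contact_force: [0.8, 0.0, 0.2]
grip_width: 45.8
finger_force: 0.0
time: 10.25
tool_pos: [479.6, -408.2, 83.2]
tcp_rot: [3.141, -0.0, -0.16]
contact_force: [-0.3, 0.0, 0.3]
grip_width: 45.8
finger_force: 0.0
10.3 [ 479.6 -408.2   83.2] [ 3.141 -0.    -0.161] [ 561.70875196 -421.32676012  246.52842189]
```

View pics/w4b.png

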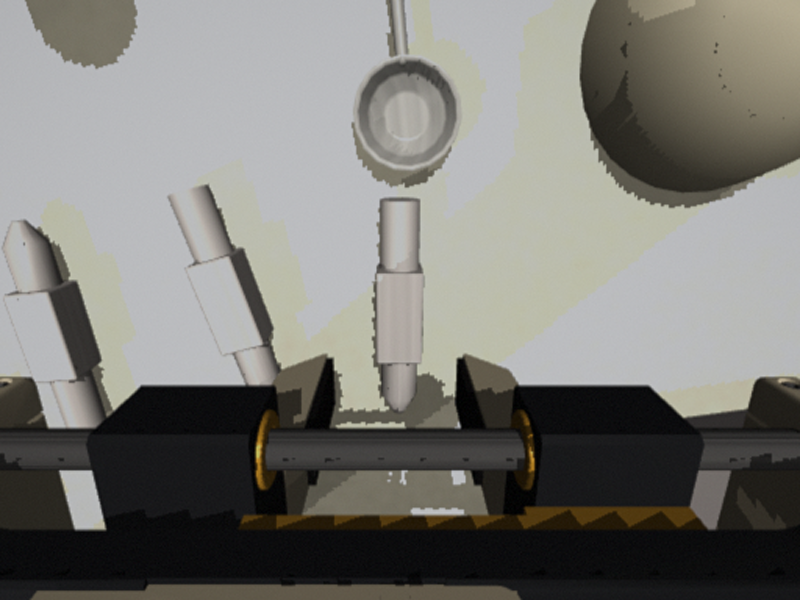

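The rod is centred between the fingers with its square end at (400,205) and its taper at (400,405), nearest the gripper. Now I'll grasp it.

```bash
python3 -m pendant '[[[0,0,-0.5],[0,0,0],0],[[0,0,-0.6],[0,0,0],0],[[0,0,-0.6],[0,0,0],0],[[0,0,-0.37],[0,0,0],0],[[0,0,0],[0,0,0],0],[[0,0,0],[0,0,0],-0.4],[[0,0,0],[0,0,0],-1],[[0,0,0],[0,0,0],-1],[[0,0,0],[0,0,0],-1],[[0,0,0],[0,0,0],-1]]'
python3 -m pendant '[[[0,0,0],[0,0,0],-1],[[0,0,0],[0,0,0],-1],[[0,0,0.4],[0,0,0],-1],[[0,0,0.8],[0,0,0],-1],[[0,0,0.8],[0,0,0],-1],[[0,0,0.8],[0,0,0],-1],[[0,0,0.8],[0,0,0],-1],[[0,0,0.8],[0,0,0],-1],[[0,0,0],[0,0,0],-1],[[0,0,0],[0,0,0],-1]]'
```

```text
time: 11.13
tool_pos: [479.8, -408.8, 21.9]
tcp_rot: [3.141, -0.001, -0.163]
contact_force: [-0.3, -0.2, -0.2]
grip_width: 16.9
finger_force: 0.0
time: 11.97
tool_pos: [480.2, -409.1, 155.6]
tcp_rot: [3.139, -0.003, -0.164]
contact_force: [0.3, 0.2, -1.3]
grip_width: 0.8
finger_force: 0.0
```

Grip missed; the fingers closed on nothing. I'll look.

```bash
python3 snap.py w5
```

```text
12.0167 [ 479.5 -408.4  153.8] [ 3.141e+00 -1.000e-03 -1.640e-01] [ 561.73358145 -422.04133686  319.1273326 ]
```

View pics/w5b.png

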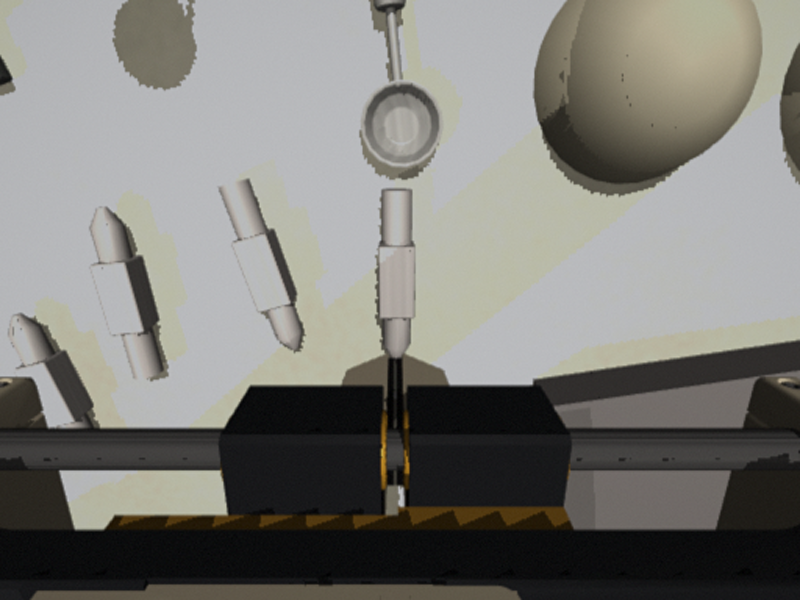

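```bash
python3 - <<'E'
from h import *; import pickle
for n,pts in [('w4',[(400,317,24),(400,200,12),(398,408,12)]),('w5',[(397,281,24),(397,190,12),(396,352,12),(268,267,24),(117,298,24)])]:
    prm=pickle.load(open(f'pics/{n}.pkl','rb'))
    print(n,[w('',u*.64,v*.64,z,prm)[:2].round(1).tolist() for u,v,z in pts])
    print(px('',(479.8,-408.8,0),prm), prm[3][:3,:3].round(3).tolist())
E
```

```text
w4 [[480.2, -411.4], [536.8, -420.4], [421.2, -401.1]]
(np.float64(252.82567953065637), np.float64(194.2199821325404)) [[-0.159, -0.987, 0.001], [-0.939, 0.152, 0.307], [-0.304, 0.048, -0.952]]
w5 [[479.8, -411.4], [536.6, -420.8], [424.4, -401.8], [502.9, -330.2], [498.7, -226.3]]
(np.float64(251.5242881587691), np.float64(174.39205255309875)) [[-0.163, -0.987, 0.004], [-0.94, 0.156, 0.304], [-0.301, 0.046, -0.953]]
```

```bash
python3 - <<'E'
from h import *; import pickle
for n,c,z0 in [('w5',(479.5,-408.4),153.8),('w4',(479.6,-408.2),83.2)]:
    prm=pickle.load(open(f'pics/{n}.pkl','rb'))
    for d in (-10,0,10): print(n,d,[(k,(np.array(px('',(c[0]+d*.987,c[1]-d*.16,z0-k),prm))/.64).round(0).tolist()) for k in (-5,0,8,17,25)])
o=bot.get_obs(); print(o['joint_positions'].round(3),o['grip_width'])
E
```

```text
w5 -10 [(-5, [393.0, 401.0]), (0, [393.0, 395.0]), (8, [393.0, 385.0]), (17, [393.0, 375.0]), (25, [393.0, 367.0])]
w5 0 [(-5, [393.0, 378.0]), (0, [393.0, 372.0]), (8, [393.0, 363.0]), (17, [393.0, 354.0]), (25, [393.0, 346.0])]
w5 10 [(-5, [392.0, 354.0]), (0, [392.0, 349.0]), (8, [392.0, 341.0]), (17, [392.0, 332.0]), (25, [392.0, 325.0])]
w4 -10 [(-5, [394.0, 402.0]), (0, [394.0, 395.0]), (8, [394.0, 385.0]), (17, [394.0, 375.0]), (25, [394.0, 367.0])]
w4 0 [(-5, [394.0, 378.0]), (0, [394.0, 372.0]), (8, [394.0, 363.0]), (17, [394.0, 354.0]), (25, [394.0, 346.0])]
w4 10 [(-5, [394.0, 354.0]), (0, [394.0, 349.0]), (8, [394.0, 341.0]), (17, [394.0, 332.0]), (25, [394.0, 325.0])]
[-0.827  0.587  1.31  -0.     1.243  0.907] 0.5367872922150928
```

Projecting the fingertips into the view suggests they sit higher than stated, so they closed above the rod. I'll go down in small steps and watch the force.

```bash
python3 -m pendant '[[[0,-0.05,-0.5],[0,0,0],0],[[0,0,-0.8],[0,0,0],0],[[0,0,-0.8],[0,0,0],0],[[0,0,-0.8],[0,0,0],0],[[0,0,-0.8],[0,0,0],0],[[0,0,-0.7],[0,0,0],0],[[0,0,0],[0,0,0],0],[[0,0,-0.07],[0,0,0],0],[[0,0,-0.07],[0,0,0],0],[[0,0,0],[0,0,0],0]]'
```

```text
time: 12.85
tool_pos: [479.9, -410.4, 17.7]
tcp_rot: [3.141, -0.001, -0.164]
contact_force: [-0.9, -0.8, -0.1]
grip_width: 45.9
finger_force: 0.0
```

```bash
python3 -m pendant '[[[0,0,-0.07],[0,0,0],0],[[0,0,-0.07],[0,0,0],0],[[0,0,-0.07],[0,0,0],0],[[0,0,0],[0,0,0],0],[[0,0,0],[0,0,0],0],[[0,0,0],[0,0,0],0],[[0,0,0],[0,0,0],0],[[0,0,0],[0,0,0],0],[[0,0,0],[0,0,0],0],[[0,0,0],[0,0,0],0]]'
```

```text
time: 13.68
tool_pos: [479.5, -410.0, 10.6]
tcp_rot: [3.141, -0.0, -0.164]
contact_force: [0.5, 0.1, -0.2]
grip_width: 46.0
finger_force: 0.0
```

```bash
python3 -m pendant '[[[0,0,-0.07],[0,0,0],0],[[0,0,-0.07],[0,0,0],0],[[0,0,-0.07],[0,0,0],0],[[0,0,0],[0,0,0],0],[[0,0,0],[0,0,0],0],[[0,0,0],[0,0,0],-0.4],[[0,0,0],[0,0,0],-1],[[0,0,0],[0,0,0],-1],[[0,0,0],[0,0,0],-1],[[0,0,0],[0,0,0],-1]]'
python3 -m pendant '[[[0,0,0],[0,0,0],-1],[[0,0,0],[0,0,0],-1],[[0,0,0],[0,0,0],-1],[[0,0,0.1],[0,0,0],-1],[[0,0,0.1],[0,0,0],-1],[[0,0,0.2],[0,0,0],-1],[[0,0,0.4],[0,0,0],-1],[[0,0,0.4],[0,0,0],-1],[[0,0,0],[0,0,0],-1],[[0,0,0],[0,0,0],-1]]'
python3 snap.py w6
```

```text
time: 14.52
tool_pos: [479.5, -410.0, 4.3]
tcp_rot: [3.141, -0.0, -0.164]
contact_force: [0.2, -0.3, 0.3]
grip_width: 24.1
finger_force: 30.0
time: 15.35
tool_pos: [480.2, -410.6, 41.9]
tcp_rot: [3.14, -0.002, -0.164]
contact_force: [0.6, 0.0, -1.6]
grip_width: 23.9
finger_force: 30.0
15.4 [ 479.7 -410.2   40.9] [ 3.141e+00 -1.000e-03 -1.640e-01] [ 561.8852954  -423.72623405  205.36390051]
```

View pics/w6b.png

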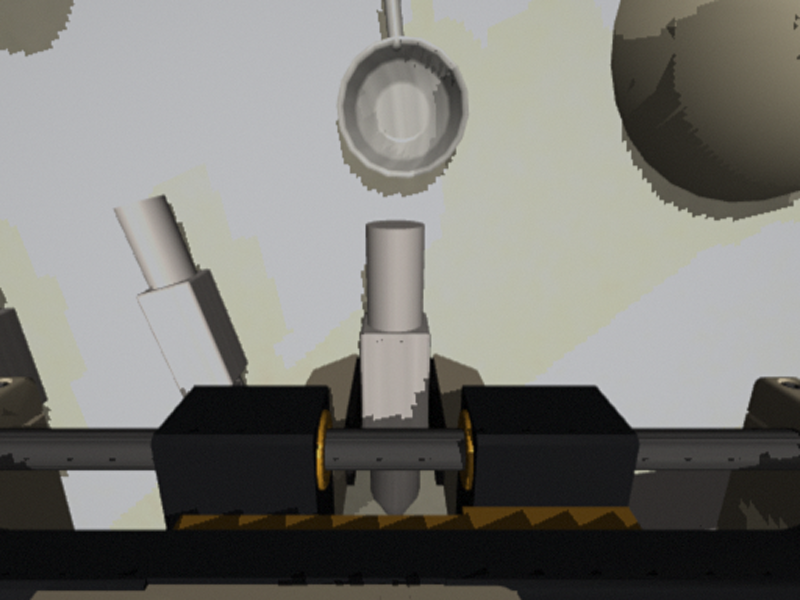

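The rod is in the grip (24 mm), square end at (395,270), taper at (395,500). Its centre sits about 8 mm above the TCP, so TCP z ≈ 30 seats it in the notches. I'll carry it to the far slot.

```bash
python3 -m pendant '[[[0,0,0.6],[0,0,0],-1],[[0,0,0.9],[0,0,0],-1],[[0,0,0.9],[0,0,0],-1],[[0,0,0.9],[0,0,0],-1],[[0.155,0.857,0.4],[0,0,0.594],-1],[[0.155,0.857,0],[0,0,0.594],-1],[[0.155,0.857,0],[0,0,0.594],-1],[[0.155,0.857,0],[0,0,0.594],-1],[[0.155,0.857,0],[0,0,0.594],-1],[[0.155,0.857,0],[0,0,0.594],-1]]'
python3 -m pendant '[[[0.155,0.857,0],[0,0,0.594],-1],[[0.155,0.857,0],[0,0,0.594],-1],[[0.155,0.857,0],[0,0,0.594],-1],[[0.155,0.857,0],[0,0,0.594],-1],[[0.155,0.857,0],[0,0,0.594],-1],[[0.155,0.857,0],[0,0,0.594],-1],[[0.155,0.857,0],[0,0,0.594],-1],[[0.155,0.857,0],[0,0,0.594],-1],[[0.155,0.857,0],[0,0,0.594],-1],[[0.155,0.857,0],[0,0,0.594],-1]]'
python3 -m pendant '[[[0.155,0.857,0],[0,0,0.594],-1],[[0.155,0.857,0],[0,0,0.594],-1],[[0.155,0.857,0],[0,0,0.594],-1],[[0.155,0.857,0],[0,0,0.594],-1],[[0.155,0.857,0],[0,0,0.594],-1],[[0.155,0.857,0],[0,0,0.594],-1],[[0.155,0.857,0],[0,0,0.594],-1],[[0.155,0.857,0],[0,0,0.594],-1],[[0.155,0.857,0],[0,0,0.594],-1],[[0.155,0.857,0],[0,0,0.594],-1]]'
python3 -m pendant '[[[0,0,0],[0,0,0],-1],[[0,0,0],[0,0,0],-1],[[0,0,-0.5],[0,0,0],-1],[[0,0,-0.8],[0,0,0],-1],[[0,0,-0.8],[0,0,0],-1],[[0,0,-0.5],[0,0,0],-1],[[0,0,0],[0,0,0],-1],[[0,0,0],[0,0,0],-1],[[0,0,0],[0,0,0],-1],[[0,0,0],[0,0,0],-1]]'
```

```text
time: 16.23
tool_pos: [507.1, -254.3, 150.7]
tcp_rot: [-3.141, 0.001, 0.267]
contact_force: [0.4, 0.7, -1.6]
grip_width: 23.8
finger_force: 30.0
time: 17.07
tool_pos: [553.6, 2.7, 150.7]
tcp_rot: [-3.141, 0.001, 0.98]
contact_force: [1.0, -0.0, -1.6]
grip_width: 23.8
finger_force: 30.0
time: 17.9
tool_pos: [600.1, 259.7, 150.5]
tcp_rot: [-3.14, 0.0, 1.693]
contact_force: [1.2, -0.0, -1.0]
grip_width: 23.7
finger_force: 30.0
time: 18.73
tool_pos: [601.4, 258.3, 75.0]
tcp_rot: [3.139, -0.0, 1.689]
contact_force: [1.0, 0.4, 0.3]
grip_width: 23.5
finger_force: 30.0
```

```bash
python3 -m pendant '[[[-0.03,0,-0.2],[0,0,0],-1],[[0,0,-0.3],[0,0,0],-1],[[0,0,-0.3],[0,0,0],-1],[[0,0,-0.2],[0,0,0],-1],[[0,0,-0.15],[0,0,0],-1],[[0,0,0],[0,0,0],-1],[[0,0,0],[0,0,0],-1],[[0,0,0],[0,0,0],-1],[[0,0,0],[0,0,0],-1],[[0,0,0],[0,0,0],-1]]'; python3 snap.py w7
```

```text
time: 19.57
tool_pos: [599.8, 258.6, 39.2]
tcp_rot: [3.141, -0.0, 1.69]
contact_force: [1.1, 0.3, -1.3]
grip_width: 23.8
finger_force: 30.0
19.6167 [599.8 258.5  39.1] [ 3.141 -0.     1.69 ] [589.5135598  341.48459136 202.48540592]
```

View pics/w7b.png

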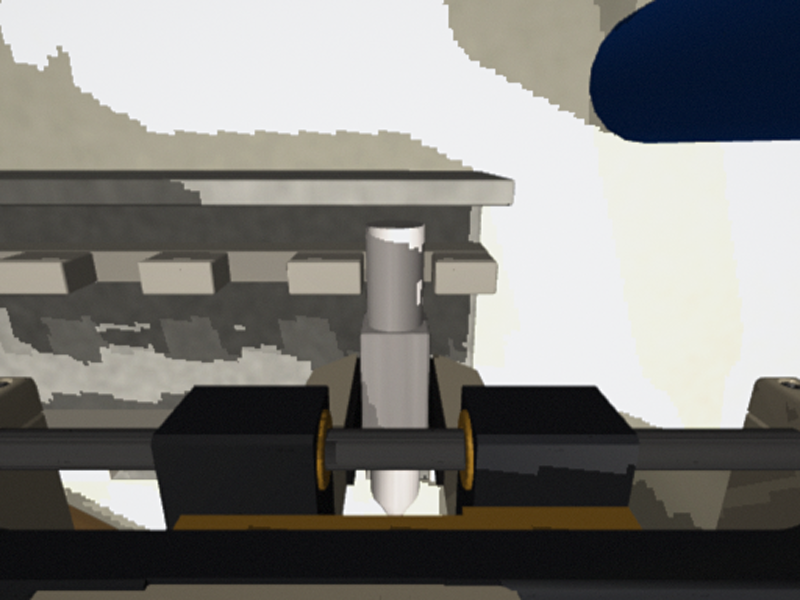

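The rod's end sits in the last notch between the teeth edges at columns 362 and 435 (rod at 395), so it is centred within about 1 mm, taper towards the gate. I'll lower and release.

```bash
python3 -m pendant '[[[0.03,0,-0.1],[0,0,0],-1],[[0,0,-0.1],[0,0,0],-1],[[0,0,-0.08],[0,0,0],-1],[[0,0,0],[0,0,0],-1],[[0,0,0],[0,0,0],-1],[[0,0,0],[0,0,0],-0.5],[[0,0,0],[0,0,0],-0.3],[[0,0,0],[0,0,0],-0.2],[[0,0,0],[0,0,0],-0.2],[[0,0,0],[0,0,0],-0.2]]'
python3 -m pendant '[[[0,0,0.2],[0,0,0],-0.2],[[0,0,0.4],[0,0,0],-0.2],[[0,0,0.8],[0,0,0],-0.2],[[0,0,0.8],[0,0,0],-0.2],[[0,0,0.9],[0,0,0],0],[[0,0,0.9],[0,0,0],0],[[0,-0.5,0],[0,0,0],0],[[0,-0.8,0],[0,0,0],0],[[0,-0.8,0],[0,0,0],0],[[0,-0.8,0],[0,0,0],0]]'
python3 - <<'E'
from h import *
im=bot.capture('top'); cv2.imwrite('pics/top1.png',im)
d=cv2.absdiff(im,cv2.imread('pics/top0.png')).max(2)
m=cv2.morphologyEx((d>40).astype(np.uint8),cv2.MORPH_OPEN,np.ones((2,2)))
n,l,s,c=cv2.connectedComponentsWithStats(m)
for i in range(1,n):
    if s[i][4]>12: print(s[i].tolist(),(c[i]/.64).round().tolist())
E
```

```text
time: 20.45
tool_pos: [600.4, 258.5, 30.2]
tcp_rot: [3.142, -0.0, 1.69]
contact_force: [-0.3, 0.2, -0.5]
grip_width: 36.6
finger_force: 0.0
time: 21.28
tool_pos: [600.3, 170.6, 151.5]
tcp_rot: [3.14, 0.0, 1.69]
contact_force: [0.1, 0.2, -0.2]
grip_width: 46.3
finger_force: 0.0
[63, 113, 121, 271, 20264] [190.0, 408.0]
[126, 173, 3, 5, 15] [198.0, 273.0]
[130, 172, 7, 9, 43] [208.0, 275.0]
[380, 202, 10, 45, 234] [600.0, 354.0]
[172, 229, 5, 13, 41] [271.0, 368.0]
[124, 230, 16, 20, 185] [202.0, 372.0]
[251, 232, 15, 18, 187] [403.0, 374.0]
[135, 240, 4, 7, 25] [214.0, 380.0]
[0, 341, 62, 43, 1913] [41.0, 572.0]
```

```bash
python3 -m pendant '[[[-0.167,-0.824,0],[0,0,-0.664],0],[[-0.167,-0.824,0],[0,0,-0.664],0],[[-0.167,-0.824,0],[0,0,-0.664],0],[[-0.167,-0.824,0],[0,0,-0.664],0],[[-0.167,-0.824,0],[0,0,-0.664],0],[[-0.167,-0.824,0],[0,0,-0.664],0],[[-0.167,-0.824,0],[0,0,-0.664],0],[[-0.167,-0.824,0],[0,0,-0.664],0],[[-0.167,-0.824,0],[0,0,-0.664],0],[[-0.167,-0.824,0],[0,0,-0.664],0]]'
python3 -m pendant '[[[-0.167,-0.824,0],[0,0,-0.664],0],[[-0.167,-0.824,0],[0,0,-0.664],0],[[-0.167,-0.824,0],[0,0,-0.664],0],[[-0.167,-0.824,0],[0,0,-0.664],0],[[-0.167,-0.824,0],[0,0,-0.664],0],[[-0.167,-0.824,0],[0,0,-0.664],0],[[-0.167,-0.824,0],[0,0,-0.664],0],[[-0.167,-0.824,-0.5],[0,0,-0.664],0],[[-0.167,-0.824,-0.8],[0,0,-0.664],0],[[-0.167,-0.824,-0.8],[0,0,-0.664],0]]'
python3 -m pendant '[[[0,0,0],[0,0,0],0],[[0,0,0],[0,0,0],0],[[0,0,0],[0,0,0],0],[[0,0,0],[0,0,0],0],[[0,0,0],[0,0,0],0],[[0,0,0],[0,0,0],0],[[0,0,0],[0,0,0],0],[[0,0,0],[0,0,0],0],[[0,0,0],[0,0,0],0],[[0,0,0],[0,0,0],0]]'
python3 snap.py w8
cat > diff.py <<'E'
import sys
from h import *
im=bot.capture('top'); cv2.imwrite(f'pics/{sys.argv[1]}.png',im)
E
python3 - <<'E'
import cv2
a=cv2.imread('pics/w8.png'); cv2.imwrite('pics/w8c.png',cv2.resize(a[60:290,100:420],(800,575),interpolation=2))
E
```

```text
time: 22.17
tool_pos: [550.1, -77.0, 151.3]
tcp_rot: [3.14, -0.0, 0.889]
contact_force: [0.3, -0.1, 0.1]
grip_width: 46.1
finger_force: 0.0
time: 23.0
tool_pos: [500.5, -324.7, 88.3]
tcp_rot: [3.139, -0.003, 0.092]
contact_force: [0.2, -0.5, -0.4]
grip_width: 45.8
finger_force: 0.0
time: 23.83
tool_pos: [500.3, -322.8, 87.4]
tcp_rot: [3.141, -0.0, 0.096]
contact_force: [-0.4, -0.3, -0.4]
grip_width: 45.8
finger_force: 0.0
23.8833 [ 500.2 -322.9   87.4] [3.142 0.    0.096] [ 583.05347131 -314.64219358  250.70006753]
```

View pics/w8b.png

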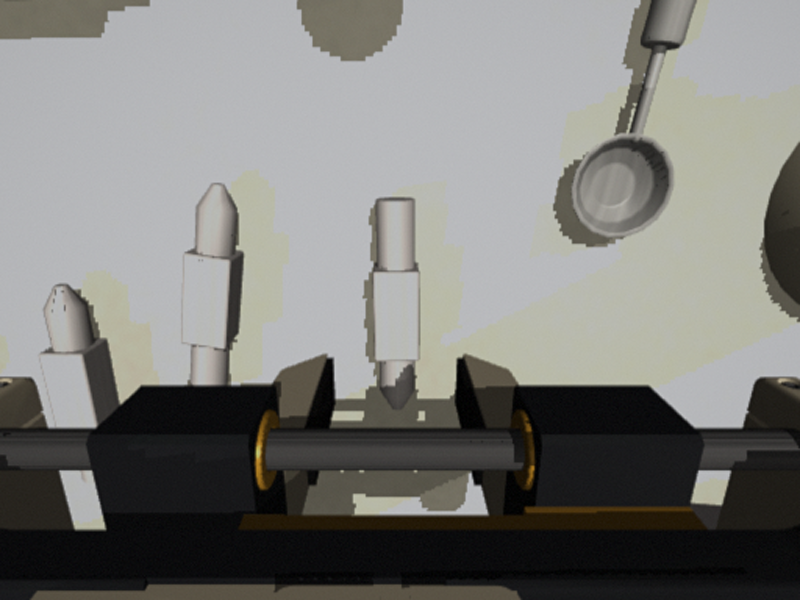

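C is centred at (397,315) between the fingers, square end far (395,205). B and A show their tapers on the +x side at (217,185) and (62,287).

```bash
python3 -m pendant '[[[0,0,-0.5],[0,0,0],0],[[0,0,-0.6],[0,0,0],0],[[0,0,-0.6],[0,0,0],0],[[0,0,-0.6],[0,0,0],0],[[0,0,-0.3],[0,0,0],0],[[0,0,-0.15],[0,0,0],0],[[0,0,0],[0,0,0],0],[[0,0,0],[0,0,0],-0.4],[[0,0,0],[0,0,0],-1],[[0,0,0],[0,0,0],-1]]'
python3 -m pendant '[[[0,0,0],[0,0,0],-1],[[0,0,0],[0,0,0],-1],[[0,0,0],[0,0,0],-1],[[0,0,0],[0,0,0],-1],[[0,0,0],[0,0,0],-1],[[0,0,0.1],[0,0,0],-1],[[0,0,0.1],[0,0,0],-1],[[0,0,0.4],[0,0,0],-1],[[0,0,0.6],[0,0,0],-1],[[0,0,0.6],[0,0,0],-1]]'
python3 - <<'E'
from h import *; import pickle
prm=pickle.load(open('pics/w8.pkl','rb'))
f=lambda u,v,z:w('',u*.64,v*.64,z,prm)[:2].round(1)
print('C',f(397,317,24),f(395,201,12),f(398,405,12)); print('B',f(211,298,24),f(217,186,12)); print('A tip',f(62,287,12))
E
```

```text
time: 24.72
tool_pos: [500.8, -323.4, 5.9]
tcp_rot: [3.14, -0.001, 0.096]
contact_force: [0.4, 0.2, -0.1]
grip_width: 30.9
finger_force: 0.0
time: 25.55
tool_pos: [499.8, -322.6, 59.5]
tcp_rot: [-3.141, 0.001, 0.096]
contact_force: [1.2, 0.6, -1.0]
grip_width: 23.5
finger_force: 30.0
C [ 499.9 -324.3] [ 557.5 -317.7] [ 441.3 -330.7]
B [ 501.1 -228.6] [ 556.3 -228.4]
A tip [ 495.3 -145. ]
```

```bash
python3 -m pendant '[[[0,0,0.8],[0,0,0],-1],[[0,0,0.8],[0,0,0],-1],[[0,0,0.8],[0,0,0],-1],[[0.071,0.833,0.6],[0,0,0.577],-1],[[0.071,0.833,0],[0,0,0.577],-1],[[0.071,0.833,0],[0,0,0.577],-1],[[0.071,0.833,0],[0,0,0.577],-1],[[0.071,0.833,0],[0,0,0.577],-1],[[0.071,0.833,0],[0,0,0.577],-1],[[0.071,0.833,0],[0,0,0.577],-1]]'
python3 -m pendant '[[[0.071,0.833,0],[0,0,0.577],-1],[[0.071,0.833,0],[0,0,0.577],-1],[[0.071,0.833,0],[0,0,0.577],-1],[[0.071,0.833,0],[0,0,0.577],-1],[[0.071,0.833,0],[0,0,0.577],-1],[[0.071,0.833,0],[0,0,0.577],-1],[[0.071,0.833,0],[0,0,0.577],-1],[[0.071,0.833,0],[0,0,0.577],-1],[[0.071,0.833,0],[0,0,0.577],-1],[[0.071,0.833,0],[0,0,0.577],-1]]'
python3 -m pendant '[[[0.071,0.833,0],[0,0,0.577],-1],[[0.071,0.833,0],[0,0,0.577],-1],[[0.071,0.833,0],[0,0,0.577],-1],[[0.071,0.833,0],[0,0,0.577],-1],[[0.071,0.833,0],[0,0,0.577],-1],[[0.071,0.833,0],[0,0,0.577],-1],[[0,0,0],[0,0,0],-1],[[0,0,-0.5],[0,0,0],-1],[[0,0,-0.8],[0,0,0],-1],[[0,0,-0.5],[0,0,0],-1]]'
python3 -m pendant '[[[0,0,-0.3],[0,0,0],-1],[[0,0,0],[0,0,0],-1],[[0,0,0],[0,0,0],-1],[[0,0,0],[0,0,0],-1],[[0,0,0],[0,0,0],-1],[[0,0,0],[0,0,0],-1],[[0,0,0],[0,0,0],-1],[[0,0,0],[0,0,0],-1],[[0,0,0],[0,0,0],-1],[[0,0,0],[0,0,0],-1]]'
```

```text
time: 26.38
tool_pos: [515.0, -146.7, 149.6]
tcp_rot: [3.141, -0.0, 0.584]
contact_force: [0.5, -0.3, -1.8]
grip_width: 23.6
finger_force: 30.0
time: 27.22
tool_pos: [536.2, 103.2, 149.6]
tcp_rot: [3.141, -0.0, 1.277]
contact_force: [1.0, -0.1, -0.4]
grip_width: 23.6
finger_force: 30.0
time: 28.05
tool_pos: [548.5, 251.5, 93.9]
tcp_rot: [-3.141, 0.0, 1.688]
contact_force: [-0.8, -0.1, -1.0]
grip_width: 23.6
finger_force: 30.0
time: 28.88
tool_pos: [549.2, 251.9, 86.0]
tcp_rot: [3.141, 0.0, 1.689]
contact_force: [-0.6, 0.5, -1.3]
grip_width: 23.9
finger_force: 30.0
```

```bash
python3 -m pendant '[[[0.01,0,-0.3],[0,0,0],-1],[[0,0,-0.5],[0,0,0],-1],[[0,0,-0.3],[0,0,0],-1],[[0,0,-0.2],[0,0,0],-1],[[0,0,-0.2],[0,0,0],-1],[[0,0,0],[0,0,0],-1],[[0,0,0],[0,0,0],-1],[[0,0,0],[0,0,0],-1],[[0,0,0],[0,0,0],-1],[[0,0,0],[0,0,0],-1]]'
python3 -m pendant '[[[0,0,-0.08],[0,0,0],-1],[[0,0,-0.08],[0,0,0],-1],[[0,0,-0.08],[0,0,0],-1],[[0,0,-0.04],[0,0,0],-1],[[0,0,0],[0,0,0],-1],[[0,0,0],[0,0,0],-1],[[0,0,0],[0,0,0],-1],[[0,0,0],[0,0,0],-1],[[0,0,0],[0,0,0],-1],[[0,0,0],[0,0,0],-1]]'
```

```text
time: 29.72
tool_pos: [549.9, 252.0, 41.4]
tcp_rot: [3.14, -0.0, 1.689]
contact_force: [0.1, 0.4, -1.2]
grip_width: 23.5
finger_force: 30.0
time: 30.55
tool_pos: [549.6, 251.9, 32.5]
tcp_rot: [3.141, -0.0, 1.689]
contact_force: [0.2, -0.7, -1.4]
grip_width: 24.0
finger_force: 30.0
```

```bash
python3 -m pendant '[[[0,0,-0.05],[0,0,0],-1],[[0,0,0],[0,0,0],-1],[[0,0,0],[0,0,0],-0.5],[[0,0,0],[0,0,0],-0.3],[[0,0,0],[0,0,0],-0.2],[[0,0,0],[0,0,0],-0.2],[[0,0,0],[0,0,0],-0.2],[[0,0,0.2],[0,0,0],-0.2],[[0,0,0.4],[0,0,0],-0.2],[[0,0,0.8],[0,0,0],-0.2]]'
python3 -m pendant '[[[0,0,0.8],[0,0,0],-0.2],[[0,0,0.9],[0,0,0],-0.2],[[0,0,0.9],[0,0,0],-0.2],[[-0.084,-0.798,0],[0,0,0.58],0],[[-0.084,-0.798,0],[0,0,0.58],0],[[-0.084,-0.798,0],[0,0,0.58],0],[[-0.084,-0.798,0],[0,0,0.58],0],[[-0.084,-0.798,0],[0,0,0.58],0],[[-0.084,-0.798,0],[0,0,0.58],0],[[-0.084,-0.798,0],[0,0,0.58],0]]'
python3 -m pendant '[[[-0.084,-0.798,0],[0,0,0.58],0],[[-0.084,-0.798,0],[0,0,0.58],0],[[-0.084,-0.798,0],[0,0,0.58],0],[[-0.084,-0.798,0],[0,0,0.58],0],[[-0.084,-0.798,0],[0,0,0.58],0],[[-0.084,-0.798,0],[0,0,0.58],0],[[-0.084,-0.798,0],[0,0,0.58],0],[[-0.084,-0.798,0],[0,0,0.58],0],[[-0.084,-0.798,0],[0,0,0.58],0],[[-0.084,-0.798,0],[0,0,0.58],0]]'
python3 -m pendant '[[[-0.084,-0.798,0],[0,0,0.58],0],[[-0.084,-0.798,0],[0,0,0.58],0],[[-0.084,-0.798,0],[0,0,0.58],0],[[0,0,-0.5],[0,0,0],0],[[0,0,-0.8],[0,0,0],0],[[0,0,-0.8],[0,0,0],0],[[0,0,0],[0,0,0],0],[[0,0,0],[0,0,0],0],[[0,0,0],[0,0,0],0],[[0,0,0],[0,0,0],0]]'
python3 snap.py w9
```

```text
time: 31.38
tool_pos: [548.0, 251.3, 71.7]
tcp_rot: [-3.137, 0.001, 1.688]
contact_force: [0.1, 0.6, 1.3]
grip_width: 36.8
finger_force: 0.0
time: 32.22
tool_pos: [531.9, 83.2, 152.3]
tcp_rot: [3.14, 0.001, 2.179]
contact_force: [0.8, 0.5, -0.6]
grip_width: 46.0
finger_force: 0.0
time: 33.05
tool_pos: [506.7, -156.4, 152.3]
tcp_rot: [-3.141, 0.002, 2.875]
contact_force: [-0.2, 0.1, 0.3]
grip_width: 45.9
finger_force: 0.0
time: 33.88
tool_pos: [500.2, -227.4, 89.9]
tcp_rot: [-3.14, 0.003, 3.081]
contact_force: [1.2, -0.2, 0.8]
grip_width: 46.0
finger_force: 0.0
33.9333 [ 500.1 -227.4   89.8] [-3.140e+00  3.000e-03  3.081e+00] [ 416.22040023 -221.97806182  252.95266326]
```

View pics/w9b.png

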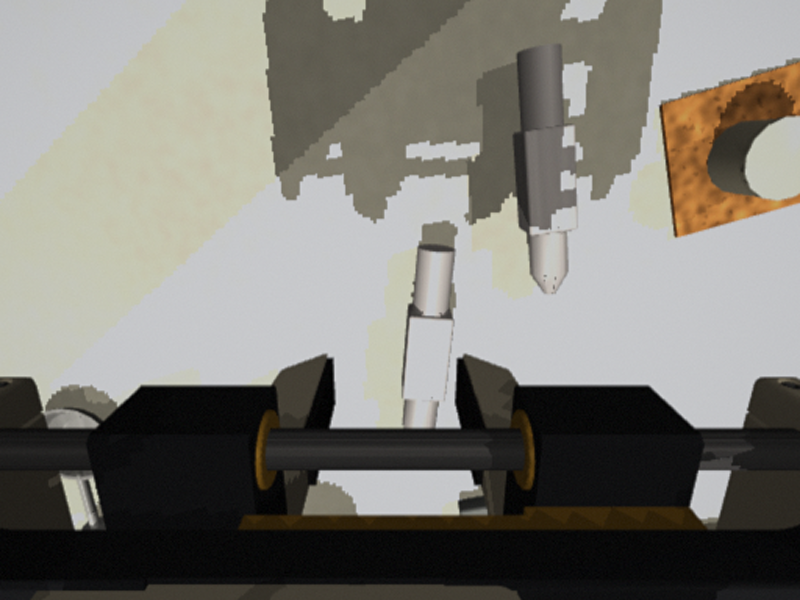

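B was knocked: its square end is now at (436,247) and its grip at about (430,357), tilted. A's grip is at about (546,180) with its taper at (549,290), and the pot stands on the mat.

```bash
python3 - <<'E'
from h import *; import pickle
prm=pickle.load(open('pics/w9.pkl','rb'))
f=lambda u,v,z:w('',u*.64,v*.64,z,prm)[:2]
# B: top face corners of grip z=24
c=[f(*p,24) for p in [(409,317),(452,319),(447,402),(404,398)]]
print([x.round(1) for x in c]); ctr=np.mean(c,0); d=(c[2]+c[3]-c[0]-c[1])/2
print('B',ctr.round(1),np.hypot(*d).round(1),np.arctan2(d[1],d[0]).round(3),'sq end',f(436,247,18).round(1))
e,t=f(541,47,14),f(549,291,12); d=t-e
print('A',((e+t)/2).round(1),np.hypot(*d).round(1),np.arctan2(d[1],d[0]).round(3),f(545,180,24).round(1))
E
```

```text
[array([ 501., -220.]), array([ 503.5, -197.6]), array([ 552.6, -201.5]), array([ 548.7, -225.2])]
B [ 526.5 -211.1] 48.6 -0.094 sq end [ 466.  -204.2]
A [ 435.8 -148.2] 118.8 0.077 [ 435.4 -151.7]
```

```bash
python3 -m pendant '[[[0.44,0.27,0],[0,0,-0.18],0],[[0.44,0.27,0],[0,0,-0.18],0],[[0,0,0],[0,0,0],0],[[0,0,-0.5],[0,0,0],0],[[0,0,-0.7],[0,0,0],0],[[0,0,-0.7],[0,0,0],0],[[0,0,-0.5],[0,0,0],0],[[0,0,-0.3],[0,0,0],0],[[0,0,-0.12],[0,0,0],0],[[0,0,0],[0,0,0],0]]'
python3 -m pendant '[[[0,0,0],[0,0,0],-0.4],[[0,0,0],[0,0,0],-1],[[0,0,0],[0,0,0],-1],[[0,0,0],[0,0,0],-1],[[0,0,0],[0,0,0],-1],[[0,0,0],[0,0,0],-1],[[0,0,0],[0,0,0],-1],[[0,0,0.1],[0,0,0],-1],[[0,0,0.1],[0,0,0],-1],[[0,0,0.2],[0,0,0],-1]]'
```

```text
time: 34.77
tool_pos: [525.3, -210.9, 3.3]
tcp_rot: [3.141, -0.0, 3.038]
contact_force: [-0.2, -0.4, 0.7]
grip_width: 46.1
finger_force: 0.0
time: 35.6
tool_pos: [524.9, -210.4, 15.0]
tcp_rot: [3.141, -0.002, 3.037]
contact_force: [-0.7, 0.3, -0.7]
grip_width: 23.6
finger_force: 29.8
```

```bash
python3 -m pendant '[[[0,0,0.9],[0,0,0],-1],[[0,0,0.9],[0,0,0],-1],[[0,0,0.9],[0,0,0],-1],[[0,0,0.9],[0,0,0],-1],[[0,0,0.9],[0,0,0],-1],[[-0.046,0.762,0],[0,0,-0.562],-1],[[-0.046,0.762,0],[0,0,-0.562],-1],[[-0.046,0.762,0],[0,0,-0.562],-1],[[-0.046,0.762,0],[0,0,-0.562],-1],[[-0.046,0.762,0],[0,0,-0.562],-1]]'
python3 -m pendant '[[[-0.046,0.762,0],[0,0,-0.562],-1],[[-0.046,0.762,0],[0,0,-0.562],-1],[[-0.046,0.762,0],[0,0,-0.562],-1],[[-0.046,0.762,0],[0,0,-0.562],-1],[[-0.046,0.762,0],[0,0,-0.562],-1],[[-0.046,0.762,0],[0,0,-0.562],-1],[[-0.046,0.762,0],[0,0,-0.562],-1],[[-0.046,0.762,0],[0,0,-0.562],-1],[[-0.046,0.762,0],[0,0,-0.562],-1],[[-0.046,0.762,0],[0,0,-0.562],-1]]'
python3 -m pendant '[[[-0.046,0.762,0],[0,0,-0.562],-1],[[-0.046,0.762,0],[0,0,-0.562],-1],[[-0.046,0.762,0],[0,0,-0.562],-1],[[-0.046,0.762,0],[0,0,-0.562],-1],[[-0.046,0.762,0],[0,0,-0.562],-1],[[0,0,0],[0,0,0],-1],[[0,0,-0.5],[0,0,0],-1],[[0,0,-0.9],[0,0,0],-1],[[0,0,-0.6],[0,0,0],-1],[[0,0,0],[0,0,0],-1]]'
python3 -m pendant '[[[0,0,0],[0,0,0],-1],[[0,0,0],[0,0,0],-1],[[0,0,0],[0,0,0],-1],[[0,0,0],[0,0,0],-1],[[0,0,0],[0,0,0],-1],[[0,0,0],[0,0,0],-1],[[0,0,0],[0,0,0],-1],[[0,0,0],[0,0,0],-1],[[0,0,0],[0,0,0],-1],[[0,0,0],[0,0,0],-1]]'
```

```text
time: 36.43
tool_pos: [518.2, -95.4, 150.7]
tcp_rot: [3.141, -0.0, 2.697]
contact_force: [0.4, 0.0, -1.2]
grip_width: 23.8
finger_force: 29.8
time: 37.27
tool_pos: [504.4, 133.3, 150.6]
tcp_rot: [3.142, -0.0, 2.022]
contact_force: [-0.2, 0.1, -0.6]
grip_width: 23.6
finger_force: 29.8
time: 38.1
tool_pos: [495.4, 245.2, 87.0]
tcp_rot: [-3.134, 0.002, 1.689]
contact_force: [-0.9, -0.2, -1.5]
grip_width: 23.6
finger_force: 29.8
time: 38.93
tool_pos: [497.9, 246.5, 90.3]
tcp_rot: [3.142, 0.0, 1.689]
contact_force: [0.2, -0.4, -1.3]
grip_width: 23.4
finger_force: 29.8
```

```bash
python3 -m pendant '[[[-0.01,0,-0.3],[0,0,0],-1],[[0,0,-0.5],[0,0,0],-1],[[0,0,-0.4],[0,0,0],-1],[[0,0,-0.25],[0,0,0],-1],[[0,0,-0.2],[0,0,0],-1],[[0,0,0],[0,0,0],-1],[[0,0,0],[0,0,0],-1],[[0,0,0],[0,0,0],-1],[[0,0,0],[0,0,0],-1],[[0,0,0],[0,0,0],-1]]'
python3 -m pendant '[[[0,0,-0.08],[0,0,0],-1],[[0,0,-0.08],[0,0,0],-1],[[0,0,-0.08],[0,0,0],-1],[[0,0,-0.04],[0,0,0],-1],[[0,0,0],[0,0,0],-1],[[0,0,0],[0,0,0],-1],[[0,0,0],[0,0,0],-1],[[0,0,0],[0,0,0],-1],[[0,0,0],[0,0,0],-1],[[0,0,0],[0,0,0],-1]]'
```

```text
time: 39.77
tool_pos: [498.0, 246.6, 41.4]
tcp_rot: [3.14, -0.0, 1.689]
contact_force: [-0.0, -0.5, -0.7]
grip_width: 23.6
finger_force: 29.8
time: 40.6
tool_pos: [497.7, 246.5, 32.5]
tcp_rot: [3.141, -0.0, 1.689]
contact_force: [-0.1, -0.2, -0.4]
grip_width: 23.8
finger_force: 29.8
```

```bash
python3 -m pendant '[[[0,0,-0.07],[0,0,0],-1],[[0,0,0],[0,0,0],-1],[[0,0,0],[0,0,0],-0.5],[[0,0,0],[0,0,0],-0.3],[[0,0,0],[0,0,0],-0.2],[[0,0,0],[0,0,0],-0.2],[[0,0,0],[0,0,0],-0.2],[[0,0,0.2],[0,0,0],-0.2],[[0,0,0.4],[0,0,0],-0.2],[[0,0,0.8],[0,0,0],-0.2]]'
python3 -m pendant '[[[0,0,0.8],[0,0,0],-0.2],[[0,0,0.9],[0,0,0],-0.2],[[0,0,0.9],[0,0,0],-0.2],[[-0.128,-0.825,0],[0,0,0.793],0],[[-0.128,-0.825,0],[0,0,0.793],0],[[-0.128,-0.825,0],[0,0,0.793],0],[[-0.128,-0.825,0],[0,0,0.793],0],[[-0.128,-0.825,0],[0,0,0.793],0],[[-0.128,-0.825,0],[0,0,0.793],0],[[-0.128,-0.825,0],[0,0,0.793],0]]'
python3 -m pendant '[[[-0.128,-0.825,0],[0,0,0.793],0],[[-0.128,-0.825,0],[0,0,0.793],0],[[-0.128,-0.825,0],[0,0,0.793],0],[[-0.128,-0.825,0],[0,0,0.793],0],[[-0.128,-0.825,0],[0,0,0.793],0],[[-0.128,-0.825,0],[0,0,0.793],0],[[-0.128,-0.825,0],[0,0,0.793],0],[[-0.128,-0.825,0],[0,0,0.793],0],[[-0.128,-0.825,0],[0,0,0.793],0],[[0,0,-0.5],[0,0,0],0]]'
python3 -m pendant '[[[0,0,-0.8],[0,0,0],0],[[0,0,-0.8],[0,0,0],0],[[0,0,0],[0,0,0],0],[[0,0,0],[0,0,0],0],[[0,0,0],[0,0,0],0],[[0,0,0],[0,0,0],0],[[0,0,0],[0,0,0],0],[[0,0,0],[0,0,0],0],[[0,0,0],[0,0,0],0],[[0,0,0],[0,0,0],0]]'
python3 snap.py w10
python3 - <<'E'
import cv2,numpy as np
a=cv2.imread('pics/w10.png').min(2)
for r in range(130,250,10): print(r,(a[r,205:305:3]).tolist())
E
```

```text
time: 41.43
tool_pos: [496.0, 245.9, 71.0]
tcp_rot: [-3.137, 0.001, 1.689]
contact_force: [-0.1, -0.5, 0.8]
grip_width: 37.2
finger_force: 0.0
time: 42.27
tool_pos: [470.4, 72.1, 150.9]
tcp_rot: [3.141, 0.001, 2.36]
contact_force: [-0.4, -0.4, 0.4]
grip_width: 46.1
finger_force: 0.0
time: 43.1
tool_pos: [437.6, -154.1, 137.9]
tcp_rot: [-3.137, 0.005, -3.069]
contact_force: [1.5, -0.7, 0.4]
grip_width: 46.0
finger_force: 0.0
time: 43.93
tool_pos: [436.3, -149.6, 87.7]
tcp_rot: [-3.141, 0.001, -3.072]
contact_force: [0.1, -0.2, -0.0]
grip_width: 46.1
finger_force: 0.0
43.9833 [ 436.3 -149.6   87.6] [-3.141  0.    -3.072] [ 352.78624373 -155.21930387  250.93740009]
130 [132, 202, 205, 204, 203, 204, 204, 204, 203, 203, 88, 90, 63, 73, 88, 98, 108, 109, 104, 94, 77, 107, 204, 204, 204, 204, 204, 203, 203, 204, 201, 203, 203, 204]
140 [202, 203, 203, 202, 201, 201, 181, 180, 180, 180, 171, 90, 63, 72, 88, 98, 105, 107, 103, 95, 77, 129, 203, 204, 205, 201, 204, 204, 203, 205, 203, 204, 204, 204]
150 [204, 201, 204, 203, 204, 197, 198, 178, 178, 179, 179, 180, 136, 71, 86, 96, 115, 182, 16
[... 924 characters left out ...]
 204, 203, 204, 203]
210 [204, 205, 205, 204, 181, 181, 180, 181, 182, 179, 181, 180, 197, 203, 205, 203, 204, 204, 205, 203, 204, 171, 129, 203, 203, 204, 204, 203, 205, 203, 203, 204, 205, 203]
220 [203, 203, 203, 203, 178, 179, 178, 177, 180, 178, 181, 186, 187, 205, 204, 204, 203, 204, 205, 204, 204, 173, 204, 203, 204, 204, 202, 205, 205, 204, 204, 205, 205, 204]
230 [53, 43, 11, 198, 203, 203, 203, 184, 179, 179, 181, 180, 177, 174, 184, 189, 195, 196, 190, 169, 159, 133, 205, 204, 204, 203, 204, 204, 204, 106, 12, 52, 51, 51]
240 [24, 4, 0, 206, 204, 204, 205, 186, 186, 180, 181, 181, 184, 118, 158, 196, 203, 203, 188, 154, 99, 204, 204, 204, 204, 205, 204, 202, 204, 52, 5, 2, 46, 45]
```

The column profile has the grip at columns 241–268 (centre 254, same as the earlier aligned rods), so I'll grasp.

```bash
python3 -m pendant '[[[0,0,-0.5],[0,0,0],0],[[0,0,-0.6],[0,0,0],0],[[0,0,-0.6],[0,0,0],0],[[0,0,-0.6],[0,0,0],0],[[0,0,-0.3],[0,0,0],0],[[0,0,-0.17],[0,0,0],0],[[0,0,0],[0,0,0],0],[[0,0,0],[0,0,0],-0.4],[[0,0,0],[0,0,0],-1],[[0,0,0],[0,0,0],-1]]'
python3 -m pendant '[[[0,0,0],[0,0,0],-1],[[0,0,0],[0,0,0],-1],[[0,0,0],[0,0,0],-1],[[0,0,0],[0,0,0],-1],[[0,0,0],[0,0,0],-1],[[0,0,0.1],[0,0,0],-1],[[0,0,0.1],[0,0,0],-1],[[0,0,0.4],[0,0,0],-1],[[0,0,0.6],[0,0,0],-1],[[0,0,0.6],[0,0,0],-1]]'
```

```text
time: 44.82
tool_pos: [436.7, -149.8, 5.1]
tcp_rot: [-3.141, 0.001, -3.072]
contact_force: [0.5, -0.3, 0.8]
grip_width: 30.2
finger_force: 0.0
time: 45.65
tool_pos: [435.6, -149.3, 58.6]
tcp_rot: [3.141, -0.002, -3.072]
contact_force: [0.0, -0.6, -0.4]
grip_width: 23.8
finger_force: 30.0
```

```bash
python3 -m pendant '[[[0,0,0.8],[0,0,0],-1],[[0,0,0.8],[0,0,0],-1],[[0,0,0.8],[0,0,0],-1],[[0.02,0.812,0.6],[0,0,-0.793],-1],[[0.02,0.812,0],[0,0,-0.793],-1],[[0.02,0.812,0],[0,0,-0.793],-1],[[0.02,0.812,0],[0,0,-0.793],-1],[[0.02,0.812,0],[0,0,-0.793],-1],[[0.02,0.812,0],[0,0,-0.793],-1],[[0.02,0.812,0],[0,0,-0.793],-1]]'
python3 -m pendant '[[[0.02,0.812,0],[0,0,-0.793],-1],[[0.02,0.812,0],[0,0,-0.793],-1],[[0.02,0.812,0],[0,0,-0.793],-1],[[0.02,0.812,0],[0,0,-0.793],-1],[[0.02,0.812,0],[0,0,-0.793],-1],[[0.02,0.812,0],[0,0,-0.793],-1],[[0.02,0.812,0],[0,0,-0.793],-1],[[0.02,0.812,0],[0,0,-0.793],-1],[[0.02,0.812,0],[0,0,-0.793],-1],[[0,0,0],[0,0,0],-1]]'
python3 -m pendant '[[[0,0,-0.5],[0,0,0],-1],[[0,0,-0.9],[0,0,0],-1],[[0,0,-0.6],[0,0,0],-1],[[0,0,0],[0,0,0],-1],[[0,0,0],[0,0,0],-1],[[0,0,0],[0,0,0],-1],[[0,0,0],[0,0,0],-1],[[0,0,0],[0,0,0],-1],[[0,0,0],[0,0,0],-1],[[0,0,0],[0,0,0],-1]]'
```

```text
time: 46.48
tool_pos: [440.0, 22.1, 148.4]
tcp_rot: [-3.142, -0.0, 2.54]
contact_force: [0.3, -0.2, -0.2]
grip_width: 23.7
finger_force: 30.0
time: 47.32
tool_pos: [445.5, 243.6, 148.3]
tcp_rot: [3.141, -0.001, 1.686]
contact_force: [-0.3, -0.3, -1.6]
grip_width: 23.8
finger_force: 30.0
time: 48.15
tool_pos: [446.1, 240.3, 88.9]
tcp_rot: [3.14, -0.0, 1.689]
contact_force: [-0.1, -0.1, -0.3]
grip_width: 23.5
finger_force: 30.0
```

```bash
python3 -m pendant '[[[0,0,-0.3],[0,0,0],-1],[[0,0,-0.5],[0,0,0],-1],[[0,0,-0.4],[0,0,0],-1],[[0,0,-0.25],[0,0,0],-1],[[0,0,-0.15],[0,0,0],-1],[[0,0,0],[0,0,0],-1],[[0,0,0],[0,0,0],-1],[[0,0,0],[0,0,0],-1],[[0,0,0],[0,0,0],-1],[[0,0,0],[0,0,0],-1]]'
python3 -m pendant '[[[0,0,-0.08],[0,0,0],-1],[[0,0,-0.08],[0,0,0],-1],[[0,0,-0.08],[0,0,0],-1],[[0,0,-0.07],[0,0,0],-1],[[0,0,0],[0,0,0],-1],[[0,0,0],[0,0,0],-1],[[0,0,0],[0,0,0],-1],[[0,0,0],[0,0,0],-1],[[0,0,0],[0,0,0],-1],[[0,0,0],[0,0,0],-1]]'
```

```text
time: 48.98
tool_pos: [446.1, 240.3, 40.7]
tcp_rot: [3.14, -0.0, 1.689]
contact_force: [-0.6, -0.2, -0.4]
grip_width: 23.5
finger_force: 30.0
time: 49.82
tool_pos: [445.7, 240.2, 30.9]
tcp_rot: [-3.141, 0.0, 1.689]
contact_force: [-1.1, -0.2, 0.5]
grip_width: 23.6
finger_force: 30.0
```

```bash
python3 -m pendant '[[[0,0,0],[0,0,0],-0.5],[[0,0,0],[0,0,0],-0.3],[[0,0,0],[0,0,0],-0.2],[[0,0,0],[0,0,0],-0.2],[[0,0,0],[0,0,0],-0.2],[[0,0,0.2],[0,0,0],-0.2],[[0,0,0.4],[0,0,0],-0.2],[[0,0,0.8],[0,0,0],-0.2],[[0,0,0.9],[0,0,0],-0.2],[[0,0,0.9],[0,0,0],-0.2]]'
python3 -m pendant '[[[0,0,0.9],[0,0,0],-0.2],[[0.3,-0.4,0.9],[0,0,0],-0.5],[[0.6,-0.8,0.5],[0,0,0],-1],[[0.6,-0.8,0.5],[0,0,0],-1],[[0.6,-0.8,0],[0,0,0],-1],[[0.5,-0.5,0],[0,0,0],-1],[[0,0,0],[0,0,0],-1],[[0,0,0],[0,0,0],-1],[[0,0,0],[0,0,0],-1],[[0,0,0],[0,0,0],-1]]'
python3 snap.py w11
python3 - <<'E'
from h import *
a=cv2.imread('pics/w11.png'); t=bot.capture('top'); cv2.imwrite('pics/top2.png',t)
L=cv2.resize(a[:290],(530,300),interpolation=2)
R=cv2.resize(t[140:260,110:290],(800,533),interpolation=2)[:300]
m=np.zeros((600,800,3),np.uint8); m[:300,:530]=L; m[300:]=cv2.resize(t[150:250,100:367],(800,300),interpolation=2); cv2.imwrite('pics/mos.png',m)
E
```

```text
time: 50.65
tool_pos: [445.4, 240.1, 128.2]
tcp_rot: [-3.141, 0.0, 1.689]
contact_force: [0.2, -0.3, 0.9]
grip_width: 36.4
finger_force: 0.0
time: 51.48
tool_pos: [523.0, 142.0, 211.0]
tcp_rot: [-3.141, -0.0, 1.69]
contact_force: [-0.0, -0.2, 0.2]
grip_width: 0.6
finger_force: 0.0
51.5333 [523.1 142.  211. ] [-3.141 -0.     1.69 ] [512.97442201 224.89441351 374.27710438]
```

View pics/mos.png

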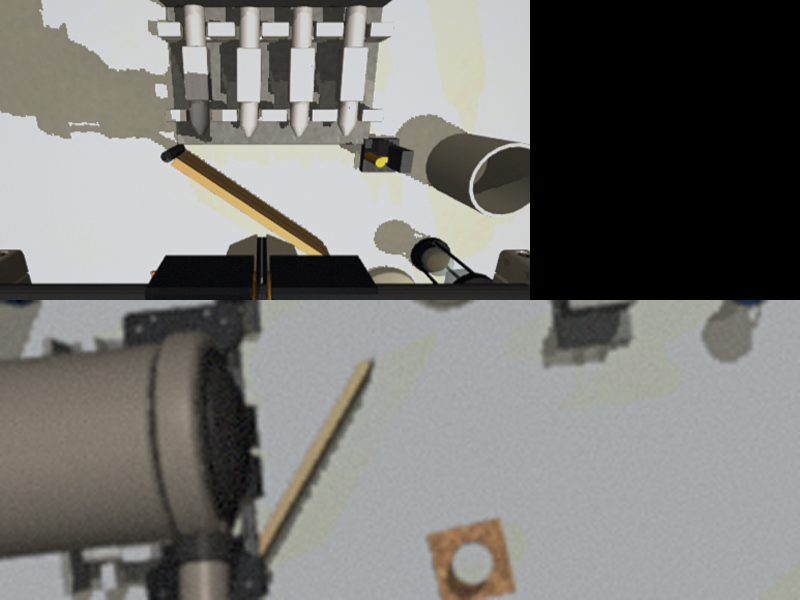

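All four rods lie in the notches with their tapers towards the gate, and the pot stands on the mat. The hinge is at (172,153) in the mosaic and the gate's free end at about (325,252).

```bash
python3 - <<'E'
from h import *; import pickle
prm=pickle.load(open('pics/w11.pkl','rb'))
f=lambda u,v,z:w('',u*512/530,v*290/300,z,prm)[:2]
print('hinge',f(173,152,58),f(173,152,62)); print('panel top at hinge end',f(178,156,58),'free',f(326,250,58),f(320,254,58)); print('post',f(397,158,60),f(410,165,60),f(378,160,45))
H=np.array(f(173,152,58)); F=np.array([611.5,56.4]); d=F-H; print(np.hypot(*d),np.arctan2(d[1],d[0]))
for ang in np.arange(np.arctan2(d[1],d[0]),0.14,0.1):
    u=np.array([np.cos(ang),np.sin(ang)]);n=np.array([-u[1],u[0]]); print(ang.round(3),[(H+165*u-o*n).round(1).tolist() for o in (15,40)])
E
```

```text
hinge [428.5125425  161.38773071] [429.5807435  162.19090845]
panel top at hinge end [433.77315262 157.84201221] free [605.17907329  69.71308977] [599.29623511  63.87447039]
post [657.75497622 182.98504335] [672.93794783 177.44376323] [644.89208606 176.41966611]
210.966426717623 -0.5208889246526361
-0.521 [[564.2, 66.3], [551.7, 44.6]]
-0.421 [[573.0, 80.3], [562.8, 57.5]]
-0.321 [[580.4, 95.1], [572.5, 71.4]]
-0.221 [[586.2, 110.6], [580.7, 86.2]]
-0.121 [[590.5, 126.6], [587.5, 101.8]]
-0.021 [[593.2, 142.9], [592.6, 118.0]]
0.079 [[594.2, 159.5], [596.2, 134.6]]
```

```bash
python3 -m pendant '[[[0.16,-0.556,0],[0,0,-0.857],-1],[[0.16,-0.556,0],[0,0,-0.857],-1],[[0.16,-0.556,0],[0,0,-0.857],-1],[[0.16,-0.556,0],[0,0,-0.857],-1],[[0.16,-0.556,0],[0,0,-0.857],-1],[[0.16,-0.556,0],[0,0,-0.857],-1],[[0,0,-0.8],[0,0,0],-1],[[0,0,-0.8],[0,0,0],-1],[[0,0,-0.8],[0,0,0],-1],[[0,0,-0.8],[0,0,0],-1]]'
python3 -m pendant '[[[0,0,-0.8],[0,0,0],-1],[[0,0,-0.8],[0,0,0],-1],[[0,0,-0.6],[0,0,0],-1],[[0,0,-0.4],[0,0,0],-1],[[0,0,-0.2],[0,0,0],-1],[[0,0,0],[0,0,0],-1],[[0,0,0],[0,0,0],-1],[[0,0,0],[0,0,0],-1],[[0,0,0],[0,0,0],-1],[[0,0,0],[0,0,0],-1]]'
```

```text
time: 52.42
tool_pos: [552.3, 41.7, 114.2]
tcp_rot: [3.141, -0.0, 1.072]
contact_force: [0.7, -0.1, 0.1]
grip_width: 0.1
finger_force: 0.0
time: 53.25
tool_pos: [553.1, 41.1, 31.8]
tcp_rot: [3.14, -0.001, 1.072]
contact_force: [-0.1, -0.0, 0.3]
grip_width: 0.8
finger_force: 0.0
```

```bash
python3 -m pendant '[[[0.18,0.42,0],[0,0,0],-1],[[0.18,0.42,0],[0,0,0],-1],[[0.147,0.233,0],[0,0,0.417],-1],[[0.147,0.233,0],[0,0,0.417],-1],[[0.123,0.247,0],[0,0,0.417],-1],[[0.123,0.247,0],[0,0,0.417],-1],[[0.097,0.258,0],[0,0,0.417],-1],[[0.097,0.258,0],[0,0,0.417],-1],[[0.072,0.267,0],[0,0,0.417],-1],[[0.072,0.267,0],[0,0,0.417],-1]]'
python3 -m pendant '[[[0.045,0.272,0],[0,0,0.417],-1],[[0.045,0.272,0],[0,0,0.417],-1],[[0,0,0],[0,0,0],-1],[[0,0,0],[0,0,0],-1],[[0,0,0],[0,0,0],-1],[[0,0,0],[0,0,0],-1],[[0,0,0],[0,0,0],-1],[[0,0,0],[0,0,0],-1],[[0,0,0],[0,0,0],-1],[[0,0,0],[0,0,0],-1]]'
python3 - <<'E'
import sys; sys.path.insert(0,'.')
from h import *
t=bot.capture('top'); cv2.imwrite('pics/top3.png',t)
hsv=cv2.cvtColor(t,cv2.COLOR_BGR2HSV)
m=cv2.inRange(hsv,(12,60,60),(28,255,255)); m[:150]=0;m[260:]=0;m[:,:150]=0;m[:,240:]=0
n,l,s,c=cv2.connectedComponentsWithStats(m); print(s[1:][s[1:,4]>10].tolist())
for i in range(1,n):
    if s[i][4]>30:
        ys,xs=np.nonzero(l==i); p=cv2.boxPoints(cv2.minAreaRect(np.c_[xs,ys].astype(np.float32))); print([w('top',u,v,58)[:2].round(0).tolist() for u,v in p])
E
```

```text
time: 54.08
tool_pos: [590.1, 128.4, 31.0]
tcp_rot: [3.141, -0.0, 1.475]
contact_force: [0.8, 0.5, -0.7]
grip_width: 0.7
finger_force: 0.2
time: 54.92
tool_pos: [592.4, 142.8, 31.0]
tcp_rot: [3.141, 0.0, 1.571]
contact_force: [-0.6, -0.0, -0.8]
grip_width: 0.5
finger_force: 0.0
[]
```

```bash
python3 -m pendant '[[[0.01,0.1,0],[0,0,0.17],-1],[[0.01,0.1,0],[0,0,0.17],-1],[[0,0.1,0],[0,0,0.17],-1],[[0,0.05,0],[0,0,0],-1],[[0,0,0],[0,0,0],-1],[[0,0,0],[0,0,0],-1],[[0,0,0],[0,0,0],-1],[[0,0,0],[0,0,0],-1],[[0,0,0],[0,0,0],-1],[[0,0,0],[0,0,0],-1]]'
python3 -m pendant '[[[0,0.05,0],[0,0,0.17],-1],[[0,0.05,0],[0,0,0.17],-1],[[0,0.05,0],[0,0,0.17],-1],[[0,0,0],[0,0,0],-1],[[0,0,0],[0,0,0],-1],[[0,0,0],[0,0,0],-1],[[0,0,0],[0,0,0],-1],[[0,0,0],[0,0,0],-1],[[0,0,0],[0,0,0],-1],[[0,0,0],[0,0,0],-1]]'
```

```text
time: 55.8
tool_pos: [593.2, 150.0, 31.0]
tcp_rot: [-3.141, 0.005, 1.634]
contact_force: [-0.0, -15.3, 0.9]
grip_width: 0.3
finger_force: 7.7
time: 56.63
tool_pos: [593.0, 158.0, 30.9]
tcp_rot: [3.142, -0.0, 1.694]
contact_force: [0.7, 0.3, -0.1]
grip_width: 0.4
finger_force: 0.0
```

It passed the roller (15 N, then zero). I'll press on gently until it is home.

```bash
python3 -m pendant '[[[0,0.05,0],[0,0,0],-1],[[0,0.05,0],[0,0,0],-1],[[0,0,0],[0,0,0],-1],[[0,0,0],[0,0,0],-1],[[0,0,0],[0,0,0],-1],[[0,0,0],[0,0,0],-1],[[0,0,0],[0,0,0],-1],[[0,0,0],[0,0,0],-1],[[0,0,0],[0,0,0],-1],[[0,0,0],[0,0,0],-1]]'
```

```text
time: 57.47
tool_pos: [593.0, 160.1, 31.0]
tcp_rot: [-3.141, 0.001, 1.694]
contact_force: [-0.6, -5.3, -0.3]
grip_width: 0.4
finger_force: 2.6
```

```bash
python3 -m pendant '[[[0,0.05,0],[0,0,0],-1],[[0,0.05,0],[0,0,0],-1],[[0,0,0],[0,0,0],-1],[[0,0,0],[0,0,0],-1],[[0,0,0],[0,0,0],-1],[[0,0,0],[0,0,0],-1],[[0,0,0],[0,0,0],-1],[[0,0,0],[0,0,0],-1],[[0,0,0],[0,0,0],-1],[[0,0,0],[0,0,0],-1]]'
```

```text
time: 58.3
tool_pos: [593.0, 160.3, 30.9]
tcp_rot: [-3.14, 0.005, 1.694]
contact_force: [-1.5, -16.2, 3.0]
grip_width: 0.2
finger_force: 7.9
```

It stops dead at y=160.3 with rising force, so it is home. I'll back off and check with the top camera.

```bash
python3 -m pendant '[[[0,-0.3,0],[0,0,0],-1],[[0,-0.8,0],[0,0,0],-1],[[0,-0.8,0.3],[0,0,0],-1],[[0,-0.5,0.8],[0,0,0],-1],[[0,0,0.9],[0,0,0],-1],[[0,0,0.9],[0,0,0],-1],[[0,0,0.9],[0,0,0],-1],[[0,0,0.9],[0,0,0],-1],[[-0.3,-0.9,0],[0,0,0],-1],[[-0.3,-0.9,0],[0,0,0],-1]]'
python3 -m pendant '[[[-0.3,-0.9,0],[0,0,0],-1],[[-0.3,-0.9,0],[0,0,0],-1],[[-0.3,-0.9,0],[0,0,0],-1],[[-0.3,-0.9,0],[0,0,0],-1],[[-0.3,-0.9,0],[0,0,0],-1],[[-0.3,-0.9,0],[0,0,0],-1],[[-0.3,-0.9,0],[0,0,0],-1],[[-0.3,-0.9,0],[0,0,0],-1],[[0,0,0],[0,0,0],-1],[[0,0,0],[0,0,0],-1]]'
python3 - <<'E'
import sys; sys.path.insert(0,'.')
from h import *
t=bot.capture('top'); cv2.imwrite('pics/top4.png',t); t0=cv2.imread('pics/top0.png')
for im in (t0,t):
    hsv=cv2.cvtColor(im,cv2.COLOR_BGR2HSV)
    m=cv2.inRange(hsv,(10,60,90),(28,255,255)); m[:150]=0;m[260:]=0;m[:,:165]=0;m[:,235:]=0
    n,l,s,c=cv2.connectedComponentsWithStats(m,connectivity=8)
    for i in range(1,n):
        if s[i][4]>20:
            ys,xs=np.nonzero(l==i); p=np.c_[xs,ys].astype(np.float32); W=np.array([w('top',u,v,58)[:2] for u,v in p]); vx,vy,x0,y0=cv2.fitLine(W.astype(np.float32),cv2.DIST_L2,0,.01,.01).ravel()
            print(s[i].tolist(),'ang',np.arctan2(vy,vx).round(3),W.min(0).round(),W.max(0).round())
d=cv2.absdiff(t,t0).max(2); m=cv2.morphologyEx((d>40).astype(np.uint8),cv2.MORPH_OPEN,np.ones((2,2)))
n,l,s,c=cv2.connectedComponentsWithStats(m)
print([s[i].tolist() for i in range(1,n) if s[i][4]>12])
print(bot.get_obs()['time'],bot.get_obs()['tool_pos'])
E
```

```text
time: 59.13
tool_pos: [576.1, 38.7, 174.1]
tcp_rot: [3.137, 0.0, 1.697]
contact_force: [-0.7, -0.4, -0.9]
grip_width: 0.6
finger_force: 0.0
time: 59.97
tool_pos: [502.8, -178.9, 172.0]
tcp_rot: [3.141, -0.0, 1.692]
contact_force: [0.5, 0.8, 0.7]
grip_width: 0.3
finger_force: 0.0
[175, 152, 4, 7, 23] ang -0.132 [641. 168.] [657. 176.]
[182, 171, 41, 69, 280] ang -0.498 [428.  50.] [609. 152.]
[174, 152, 5, 7, 24] ang -0.179 [641. 168.] [657. 179.]
[172, 161, 12, 78, 363] ang 0.118 [430. 149.] [633. 184.]
[[173, 158, 53, 90, 1088], [222, 168, 201, 216, 18514], [133, 170, 30, 19, 323], [165, 170, 4, 5, 15], [123, 173, 11, 6, 50], [137, 188, 27, 11, 187], [166, 189, 5, 5, 17], [125, 192, 12, 8, 61], [351, 203, 4, 21, 58], [139, 208, 20, 10, 168], [160, 209, 6, 5, 22], [168, 209, 5, 4, 17], [127, 211, 10, 6, 47], [356, 210, 8, 14, 79], [381, 211, 7, 29, 82], [289, 216, 4, 15, 49], [386, 224, 6, 6, 29], [140, 228, 27, 10, 200], [170, 228, 4, 4, 14], [128, 231, 11, 7, 55], [251, 231, 15, 19, 193], [292, 231, 5, 13, 43], [0, 341, 81, 43, 2276], [138, 367, 48, 17, 443], [220, 366, 4, 10, 23]]
60.0167 [ 503.01646011 -177.97422484  171.93958407]
```

The gate lies at 0.118 rad against a carrier yaw of 0.117, so it is shut. All four rods are in place and the bystanders haven't moved.

```bash
python3 -c "
from plant import bot
print(bot.close_job())"
```

```text
the job is handed in; nothing more can be done
None
```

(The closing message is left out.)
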